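# Tip used specimen vials through the spring flap of the disposal bin

### The job

Pick up the blue tipping box by its black handle, push the spring flap of the yellow disposal bin down with the box's front rim and tip all three used vials through the opening into the bin while the box holds the flap open. Then take the box out so that the flap closes, and stand it upright on its black mat again. Do not touch the vials or the bin with the robot itself, and leave the other things on the bench where they are.

Things in the scene. Friction and masses are not known exactly. Their poses are not given: they have to be found in the camera images.
- box_centre (a point): Centre (22 mm above the underside) of the blue open-topped tipping box: 124 mm long, 92 mm wide, 44 mm high, floor and walls 4 mm, 0.24 kg. Axes: +x to the front (pouring) end, z up. The flat underside reaches from x = -60 to +64 mm. A 2.5 mm sill across the floor near the front keeps the vials in only while it is nearly level: from about 10 degrees front-down they roll out past the gate; 50 to 60 empties it.
- box_handle (a point): Grasp point on the box's black handle, a flat bar 36 mm wide (box y), 16 mm thick, rising from the top of the back wall and leaning 40 degrees from vertical towards box -x. On the bar's centre line, 31 mm below its upper end; x = -95, y = 0, z = +60 mm from box_centre. Axes as the box's. Grip across the 16 mm, fingers pointing down along the bar, firmly (about 50 N).
- box_rim (a point): Middle of the front lower edge of the box (the floor's front rim): x = +64 mm, y = 0, z = -22 mm from box_centre. Axes as the box's.
- gate (a joint): Angle of the light white swing gate (82 mm wide, 38 mm high, 25 g) that shuts the front of the box. It hangs from the top edge (52 mm in front of box_centre, 22 mm above it): 0 shut, grows to 1.8 rad as its lower edge swings outward. It hangs shut while the box is level and swings open freely when the front is tipped down.
- vial1_centre (a point): Centre of a capped amber glass vial with white cap, cylinder 68 mm long, 25 mm across, about 30 g, its length along its own y. At the start the three vials lie side by side across the box.
- vial2_centre (a point): The same, orange cap.
- vial3_centre (a point): The same, green cap.
- bin: Disposal bin, fixed to the bench: yellow with clear sides and red top, 220 mm (x) by 170 mm (y), 155 mm high; origin at the centre of its underside, z up; its -x side is roughly towards the robot. In the flat top is a 110 by 110 mm opening centred over the origin, shut by a grey flap flush with the top.
- flap_hinge (a point): Middle of the flap's hinge line, at the top surface of the bin on the -x edge of the opening (x = -55 mm, z = 155 mm of the bin). The hinge line runs along the bin's y; axes as the bin's.
- flap (a joint): Angle of the grey flap (107 mm long from hinge, 104 mm wide): 0 shut (level), grows as its +x end is pushed down into the bin, to 1.4 rad. A spring shuts it: 0.14 N m at 0, 0.26 N m at 1 rad.
- mat: Black mat fixed on the bench, 190 (x) by 140 (y) by 3 mm, on which the box stands at the start, centred, facing the same way; origin at the centre of its underside.
- dropper_centre (a point): Bystander: clear glass stoppered bottle, 60 mm across, 96 mm high; its middle.
- amber_centre (a point): Bystander: amber jar, 60 mm across, 120 mm high; its middle.
- mailer_centre (a point): Bystander: white slide mailer lying flat, 85 by 32 by 16 mm; its middle.
- beaker_centre (a point): Bystander: glass beaker, 72 mm across, 85 mm high; its middle.
- wash_centre (a point): Bystander: white bottle with red cap, 64 mm across, 160 mm high; its middle.
- slidebox_centre (a point): Bystander: green slide box, 70 by 100 by 35 mm; its middle.

How it is judged:
On the way, in this order (a step that is already met when the one before it is completed fails the run):
1. the box's front rim holds the flap pushed down (value of joint flap above 0.25 rad and z of box_rim in the frame of bin below 0.15 m and x of box_rim in the frame of bin between -0.055 and 0.055 m and y of box_rim in the frame of bin between -0.055 and 0.055 m), for 0.05 s.
2. all three vials lie in the bin (x of vial1_centre in the frame of bin between -0.11 and 0.11 m and y of vial1_centre in the frame of bin between -0.085 and 0.085 m and z of vial1_centre in the frame of bin between 0 and 0.08 m and x of vial2_centre in the frame of bin between -0.11 and 0.11 m and y of vial2_centre in the frame of bin between -0.085 and 0.085 m and z of vial2_centre in the frame of bin between 0 and 0.08 m and x of vial3_centre in the frame of bin between -0.11 and 0.11 m and y of vial3_centre in the frame of bin between -0.085 and 0.085 m and z of vial3_centre in the frame of bin between 0 and 0.08 m), for 0.2 s.
At the end, for the whole second after the job is handed in: All three vials lie inside the bin (centres less than 80 mm above its underside), the flap is shut (within 0.06 rad), and the released box stands upright (within 0.06 rad) on its mat, its centre within 40 mm of the mat's centre (all of step 2 and value of joint flap below 0.06 rad and horizontal distance between box_centre and mat below 0.04 m and height (world z) of box_centre below 0.03 m and angle between box_centre's own z axis and vertical below 0.06 rad); the robot touches nothing.
It fails at once if the gripper touches a vial (contact force between the fingers and vial1 above 0.5 N or contact force between the fingers and vial2 above 0.5 N or contact force between the fingers and vial3 above 0.5 N).
It fails at once if the gripper or arm touches the bin or its flap (contact force between any of the fingers, the arm and bin above 1 N).
It fails at once if a bystander is moved by more than 30 mm (distance of any of dropper_centre, amber_centre, mailer_centre, beaker_centre, wash_centre, slidebox_centre from where it was at the start of the episode above 0.03 m).
It also fails if it takes over 64 s, if anything falls off the work surface, if the arm or the gripper's body presses on something with over 40 N, if the wrist force passes 120 N, or if a joint passes its speed limit or range.

### The arm

A 7-joint arm with a two-finger parallel gripper is mounted at the origin on the work surface. World frame = base frame: x ahead of the robot, y to its left, z up, the work surface at z = 0. Lengths are in m, angles in rad, forces in N, time in s.
With the tool pointing down it reaches from about 0.35 to 0.9 m from the base axis. Payload 8.1 kg.
Tool frame: the origin (TCP) lies at the very end of the fingers, on their centre line; the grasp point (between the pads) lies env.tcp_to_grasp behind it (env.tcp_to_grasp is the distance from the TCP to the grasp point, in m); z points along the fingers, y is the line along which they close (so a half turn about z gives the same grasp; the last joint's range is limited). The gripper opens to 92 mm and grips with 3 to 60 N. Pads are 19 mm wide; open, the fingers measure 130 mm over their backs; the gripper's body (75 mm by 190 mm) begins 47 mm behind the grasp point.
Start: joints at [-1.257, 0.434, 0.025, 1.573, -0.012, 1.134, -0.075], TCP at [0.253, 0.571, 0.227] pointing down, gripper open.
Joint ranges: [-2.62, 2.62], [-0.44, 2.09], [-1.27, 1.32], [0.08, 2.57], [-1.32, 4.46], [0.12, 2], [-2.74, 2.74]. Speed limits (rad/s): [2.22, 2.22, 3.01, 3.01, 3.14, 3.14, 3.14].

### API

Orientations are given as [roll, pitch, yaw] about the fixed x, y, z axes, in that order (R = Rz(yaw) Ry(pitch) Rx(roll)).
In Python, from bench import env gives the robot as it stands.
- The arm moves only by the tool drive_tool, never from a script. Its arguments are lists of equal length, an entry for each row: "offset": the shift along the tool's x, y, z each as a share of 40 mm, from -1 to 1, a list of three; "roll": the turn about the tool's z as a share of 8 degrees, from -1 to 1; "grip": the closure in counts, from 0 (fully open) to 255 (shut). In form: {"offset": [[x, y, z], ...], "roll": [roll, ...], "grip": [grip, ...]}. A call has 1 to 8 rows; each row shifts and turns the commanded pose from where the row before left it, along the tool's axes as they then stand; what a row does not reach is not made up. A row lasts 1/10 s, in which the tool goes at most 50 mm and 8.59 degrees, less where a joint would pass 70% of its speed; a pose out of reach is approached as far as the arm can. A call with a number of a shift or a turn outside -1 to 1 is refused whole. A call with a gripper value outside its range is refused whole. The fingers move at their own pace and stop on an object; "force" is the grip in N (left out, the last holds). Time passes only in rows, so rows that do not move let the fingers close. It gives the time, the measured TCP pose, the force, the opening and the grip force at its end, in the units of the state.
- env.get_obs(): the state, without advancing time (a new reading comes with each control period).
- env.snapshot(name): name is "scene" or "top"; returns the picture (384x512x3 uint8, blue, green, red); there is no depth.
- env.camera_params(name): a dict with "camera_matrix" (3x3 intrinsics, pixels), "k1" (the pictures are not rectified: a ray, as slopes to the right and down, at radius r is drawn at 1 + k1 r^2 times it, then the intrinsics apply), "cam_to_world" (4x4, takes a point from camera to world coordinates). Camera axes: x right, y down, z forward; pixel columns grow to the right and rows downward; lengths in m; the calibration is good to about 2 mm. A picture is of the moment at which its call begins. camera_params takes no time and is no camera call.
- env.finish_job(): hands the job in; it is judged then, once.
The state is a dict: "time_s": time; "joint_pos": joint angles; "qvel": joint speeds; "effort": joint torques, N m; "eef_pos": TCP position; "tool_rot": TCP orientation; "force": force on the tool from outside, world axes, zero at the start; "ft_torque": the same for the moment, N m; "grip_width": finger opening in m; "gripper_force": force on a finger pad.
Only numpy, scipy, OpenCV 4.12 (cv2) and the standard library are available. Lean on these libraries where they do the work, as an engineer would, in place of code of your own. Each camera call takes 0.05 s, during which the arm holds its last target. There are 200 camera calls.

## Working session

There is one attempt and no reset: what is moved stays moved. The work goes in short steps, Python scripts to look and compute and a tool call to move; the robot and the scene stay as the last step left them, time stands still between calls to the robot, and variables do not carry over. Pictures are saved under pics/ and viewed, at most 10 in all, crops included, and the job is handed in when it is done.

Besides the shell and the picture viewer there is one more tool, called after "Call:" in YAML: its name, and indented under it one key for each argument. drive_tool: Moves the arm, as the interface text tells. Its arguments: {"type":"object","properties":{"offset":{"type":"array","items":{"type":"array","items":{"type":"number","minimum":-1,"maximum":1}}},"roll":{"type":"array","items":{"type":"number","minimum":-1,"maximum":1}},"grip":{"type":"array","items":{"type":"number"}},"force":{"type":"number"}},"required":["offset","roll","grip"]}

```bash
mkdir -p pics; ls
python3 - <<'E'
from bench import env
import cv2,numpy as np
o=env.get_obs()
for k in o: print(k,np.round(o[k],3))
print(env.tcp_to_grasp)
for n in("scene","top"):
    cv2.imwrite(f"pics/{n}0.png",env.snapshot(n)); p=env.camera_params(n); print(n,np.round(p["camera_matrix"],1).tolist(),p["k1"],np.round(p["cam_to_world"],3).tolist())
E
```

```text
pics
time_s 0.0
joint_pos [-1.257  0.435  0.025  1.574 -0.012  1.134 -0.075]
qvel [ 0.002 -0.    -0.     0.001  0.001  0.001  0.002]
effort [ 1.0000e-03 -6.6785e+01  9.8600e-01 -3.1445e+01 -6.1000e-02  4.3000e-02
  0.0000e+00]
eef_pos [0.253 0.571 0.226]
tool_rot [-3.14   0.     2.725]
force [-0.336  0.372  0.861]
ft_torque [-0.07   0.032 -0.026]
gripper_force 0.0
grip_width 0.092
0.0188
scene [[426.9, 0.0, 255.6], [0.0, 426.9, 192.6], [0.0, 0.0, 1.0]] -0.13435630338463636 [[-0.83, 0.454, -0.324, 0.987], [0.558, 0.665, -0.497, 0.574], [-0.011, -0.593, -0.805, 1.056], [0.0, 0.0, 0.0, 1.0]]
top [[443.0, 0.0, 251.0], [0.0, 443.0, 188.5], [0.0, 0.0, 1.0]] -0.02016725387301544 [[0.001, -0.997, 0.079, 0.518], [-1.0, -0.001, 0.01, 0.007], [-0.01, -0.079, -0.997, 1.302], [0.0, 0.0, 0.0, 1.0]]
```

View pics/scene0.png

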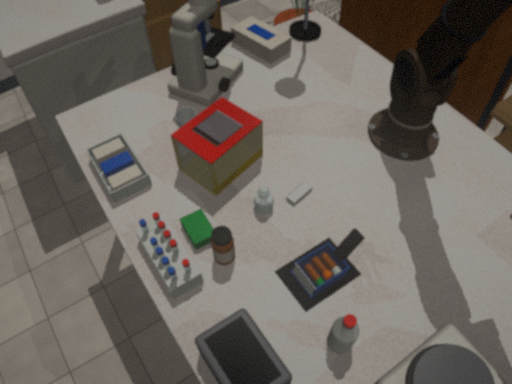

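View pics/top0.png

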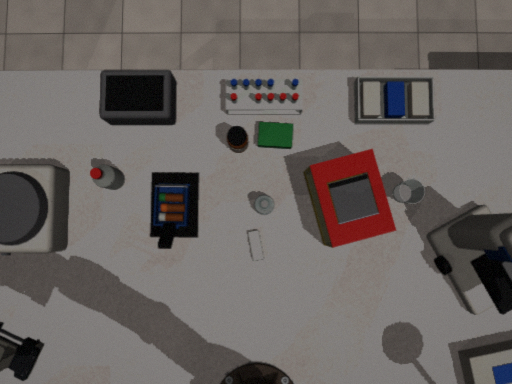

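```bash
cat > h.py <<'E'
import cv2,numpy as np
from bench import env
def ray(n,uv):
    p=env.camera_params(n);K=np.array(p["camera_matrix"]);T=np.array(p["cam_to_world"])
    d=(np.atleast_2d(uv).astype(float)-K[:2,2])/K[0,0]; u=d.copy()
    for _ in range(20): u=d/(1+p["k1"]*(u**2).sum(1,keepdims=True))
    return T[:3,3],np.c_[u,np.ones(len(u))]@T[:3,:3].T
def plane(n,uv,z):
    o,d=ray(n,uv); return (o+d*((z-o[2])/d[:,2])[:,None])[:,:2]
def proj(n,P):
    p=env.camera_params(n);K=np.array(p["camera_matrix"]);T=np.array(p["cam_to_world"])
    c=(np.atleast_2d(P)-T[:3,3])@T[:3,:3];u=c[:,:2]/c[:,2:];u=u*(1+p["k1"]*(u**2).sum(1,keepdims=True));return u*K[0,0]+K[:2,2]
def big(m):
    c=max(cv2.findContours(m.astype(np.uint8),0,cv2.CHAIN_APPROX_NONE)[0],key=cv2.contourArea);return c[:,0]
def rect(n,m,z):
    P=plane(n,big(m),z).astype(np.float32)*1000
    return cv2.minAreaRect(P)
E
python3 - <<'E'
from h import *
im=cv2.imread("pics/top0.png");hsv=cv2.cvtColor(im,cv2.COLOR_BGR2HSV);H,S,V=cv2.split(hsv)
w=np.zeros(H.shape,bool)
def win(a,b,c,d):
    w=np.zeros(H.shape,bool);w[b:d,a:c]=1;return w
red=((H<8)|(H>172))&(S>150)&(V>80)&win(290,140,410,250)
print("red",rect("top",red,.155))
flap=(S<70)&(V<135)&win(322,168,388,232)
print("flap",rect("top",flap,.155))
dark=(V<60)&win(140,160,210,260)
m=(dark|((H>95)&(H<125)&(S>80)&win(140,160,210,260)))
m2=cv2.morphologyEx(m.astype(np.uint8),cv2.MORPH_OPEN,np.ones((25,25)))
m2=cv2.morphologyEx(m.astype(np.uint8),cv2.MORPH_CLOSE,np.ones((25,25))); m2=cv2.morphologyEx(m2,cv2.MORPH_OPEN,np.ones((25,25)))
print("mat",rect("top",m2,.003))
blue=(H>95)&(H<125)&(S>100)&win(140,160,210,260)
bl=cv2.morphologyEx(blue.astype(np.uint8),cv2.MORPH_CLOSE,np.ones((25,25)))
print("box",rect("top",bl,.044))
cv2.imwrite("pics/crop0.png",cv2.resize(np.hstack([im[160:260,130:220],im[140:240,300:390]]),None,fx=4,fy=4,interpolation=cv2.INTER_CUBIC))
E
```

```text
red ((586.9447021484375, -244.3965301513672), (219.61627197265625, 170.7183837890625), 15.055705070495605)
flap ((584.0704345703125, -245.49118041992188), (108.12515258789062, 104.13928985595703), 14.8580961227417)
mat ((575.85205078125, 245.75389099121094), (189.38941955566406, 135.89939880371094), 0.6100925207138062)
box ((557.56201171875, 237.91676330566406), (204.2994842529297, 125.26588439941406), 1.0534015893936157)
```

View pics/crop0.png

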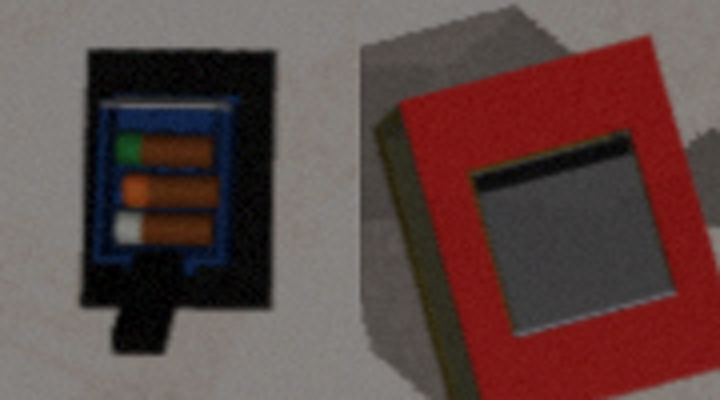

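```bash
cat >> h.py <<'E'
from scipy.spatial.transform import Rotation as Ro
def go(x,y,z,yawdeg):
    "units to go: first roll, then offset in tool axes after roll; xyz is grasp point"
    o=env.get_obs();R=Ro.from_euler("xyz",o["tool_rot"]);yaw=np.degrees(o["tool_rot"][2])
    dy=(yawdeg-yaw+180)%360-180
    g=np.array(o["eef_pos"])+R.apply([0,0,-env.tcp_to_grasp])
    Rt=Ro.from_euler("z",dy,degrees=True)*R
    off=Rt.inv().apply(np.array([x,y,z])-g)/.04
    print("grasp now",np.round(g,4),"yaw",round(yaw,2),"roll units",round(-dy/8,2),"offset units",np.round(off,2),"t",o["time_s"],"F",np.round(o["force"],1),"w",round(float(o["grip_width"]),4),np.round(o["gripper_force"],1),"rp",np.round(o["tool_rot"][:2],3))
E
python3 - <<'E'
from h import *
c=np.array([.576,.246,.025]);R=Ro.from_euler("z",.6,degrees=True)
for y in(-18,18): 
  P=c+R.apply(np.array([-115,y,84])/1e3);print(y,proj("top",P),proj("scene",P))
im=cv2.imread("pics/top0.png")
print(im[238:252:1,156:178].max(2))
# mat corner edges: side-lines
P=[]
for (a,b) in[((152,175),(150.5,235)),((197,175),(198.3,235))]: pass
V=im.max(2).astype(int)
for v in(176,190,205,220,232):
  row=V[v]; l=next(u for u in range(140,170) if row[u]<60); r=next(u for u in range(210,180,-1) if row[u]<60)
  print(v,(plane("top",[[l-.5,v],[r+.5,v]],.003)*1000).round(1).tolist())
go(.481,.245,.2,180.6)
E
```

```text
-18 [[173.12637438 244.81467737]] [[352.34394454 227.66828411]]
18 [[159.74291037 244.91845689]] [[361.64448476 237.40325938]]
[[131 128 111  68  15   3   9   9   4   2   4   8   2   9   5   5  14  62
  111 130 125 127]
 [133 128 101  36   2   5   0   0   3   9  10   4   0   4   6   8  21  86
  124 129 130 128]
 [130 128  96  23   0   0   5   6  11   2   9  11  13   9   5   9  33  90
  126 130 132 130]
 [132 112  70  18   0  13   5   4   4   3   6   3  14   3   7  12  55 103
  126 129 127 132]
 [129  99  38  11   2   7   0  10   7   8  12  10   5   1   4  17  68 110
  129 130 134 130]
 [129  99  33   6   3   9   5  13  14   0   7  11   0   5   5  24  81 127
  129 131 132 132]
 [127 100  28  15  11  11  11   7  12   9   6   9  12   6   7  37  86 121
  130 130 130 131]
 [130  97  33   5  15   7   8   9  11  11   9  11   5  10  16  58 107 130
  129 129 129 134]
 [130 102  41   5  20  12   7   3   4  15  12   4   8  11  21  70 111 132
  131 131 131 136]
 [130 106  62  27  17  13  21  19  20  18  16  14  12  17  29  85 126 131
  130 129 132 130]
 [129 117  94  70  60  60  59  63  56  56  59  59  51  52  68 104 130 132
  130 132 131 129]
 [130 131 126 123 124 125 126 121 123 121 124 124 125 125 129 129 132 131
  132 131 130 133]
 [131 133 130 131 129 130 130 133 132 131 130 128 130 130 132 131 129 131
  132 134 130 133]
 [132 134 129 131 131 131 132 132 130 132 131 132 132 129 130 132 134 131
  132 133 129 130]]
176 [[658.0, 313.5], [658.1, 174.3]]
190 [[616.5, 312.7], [616.6, 176.8]]
205 [[572.3, 314.8], [572.5, 176.3]]
220 [[528.3, 314.0], [528.5, 175.8]]
232 [[493.2, 313.3], [493.5, 175.5]]
grasp now [0.2529 0.5711 0.2448] yaw 156.11 roll units -3.06 offset units [-5.62 -8.21  1.13] t 0.1 F [-0.8 -0.7  0.7] w 0.0917 0.0 rp [-3.14  0.  ]
```

Run:
```python
from h import *
im=cv2.imread("pics/top0.png");V=cv2.GaussianBlur(im,(3,3),0).max(2).astype(float)
def cross(line,a,b,t=66):
  s=1 if b>a else -1
  for u in range(a,b,s):
    if line[u]>=t>line[u+s]: return u+s*(line[u]-t)/(line[u]-line[u+s])
L=plane("top",[[cross(V[v],140,175),v] for v in range(178,232)],.003)*1000
Rr=plane("top",[[cross(V[v],212,180),v] for v in range(178,232)],.003)*1000
T=plane("top",[[u,cross(V[:,u],160,200)] for u in range(156,195)],.003)*1000
B=plane("top",[[u,cross(V[:,u],252,220)] for u in list(range(154,157))+list(range(180,195))],.003)*1000
for n,P,i in(("L",L,0),("R",Rr,0),("T",T,1),("B",B,1)):
  k=np.polyfit(P[:,i],P[:,1-i],1);print(n,P.mean(0).round(1),"slope deg",np.degrees(np.arctan(k[0])).round(2))
c=np.array([.576,.246,.025])
rows=[240,242,244,246]
for v in rows:
  l=cross(V[v],150,165);r=cross(V[v],182,166);print(v,l,r,(l+r)/2)
for yw in(-3,-2,-1,0,1):
  R=Ro.from_euler("z",yw,degrees=True)
  print(yw,[proj("top",c+R.apply(np.array([-95-s*np.sin(.698),0,60+s*np.cos(.698)])/1e3)).round(1).tolist() for s in(0,15,31)])
```

```text
L [573.9 314.4] slope deg -0.24
R [574.  175.5] slope deg -0.31
T [669.7 244. ] slope deg 0.55
B [479.6 221.7] slope deg 0.38
240 158.35416666666666 172.53488372093022 165.44452519379843
242 157.64444444444445 172.0 164.82222222222222
244 157.48936170212767 171.52380952380952 164.5065856129686
246 157.63636363636363 170.92307692307693 164.27972027972027
-3 [[[166.0, 237.0]], [[165.0, 240.7]], [[163.8, 244.8]]]
-2 [[[166.7, 237.1]], [[165.6, 240.8]], [[164.5, 244.8]]]
-1 [[[167.3, 237.1]], [[166.3, 240.8]], [[165.3, 244.8]]]
0 [[[167.9, 237.1]], [[167.0, 240.8]], [[166.0, 244.8]]]
1 [[[168.5, 237.1]], [[167.6, 240.8]], [[166.7, 244.8]]]
```

Call:
drive_tool:
  offset:
    - [0,0,0]
    - [0,0,0]
    - [0,0,0]
    - [0,0,0]
    - [-0.7,-1,0]
    - [-0.7,-1,0]
    - [-0.7,-1,0]
    - [-0.7,-1,0]
  roll: [-0.72,-0.72,-0.72,-0.72,0,0,0,0]
  grip: [0,0,0,0,0,0,0,0]
  force: 60

```text
time_s: 0.9
eef_pos: [0.3634, 0.4079, 0.2264]
tool_rot: [-3.141, -0.0, 3.127]
force: [1.3, 0.5, 0.4]
grip_width: 0.0913
gripper_force: 0.0
```

Call:
drive_tool:
  offset:
    - [-0.7,-1,0]
    - [-0.7,-1,0]
    - [-0.7,-1,0]
    - [-0.7,-1,0]
    - [0,0,0]
    - [0,0,0]
  roll: [0,0,0,0,0,0]
  grip: [0,0,0,0,0,0]

```text
time_s: 1.5
eef_pos: [0.4728, 0.2469, 0.2265]
tool_rot: [-3.141, -0.0, 3.123]
force: [-1.1, 0.8, 0.6]
grip_width: 0.0918
gripper_force: 0.0
```

```bash
python3 -c "
from h import *
go(.480,.247,.085,179)
cv2.imwrite('pics/a_top.png',env.snapshot('top'))"
```

```text
grasp now [0.4728 0.2469 0.2453] yaw 178.96 roll units -0.0 offset units [-0.18  0.01  4.01] t 1.5 F [-1.1  0.8  0.6] w 0.0918 0.0 rp [-3.141 -0.   ]
```

Call:
drive_tool:
  offset:
    - [-0.18,0,0.6]
    - [0,0,0.7]
    - [0,0,0.7]
    - [0,0,0.7]
    - [0,0,0.6]
    - [0,0,0.4]
    - [0,0,0.3]
    - [0,0,0]
  roll: [0,0,0,0,0,0,0,0]
  grip: [0,0,0,0,0,0,0,0]

```text
time_s: 2.35
eef_pos: [0.4779, 0.2489, 0.0653]
tool_rot: [-3.141, -0.003, 3.129]
force: [-0.3, -1.4, 1.2]
grip_width: 0.0914
gripper_force: 0.0
```

Call:
drive_tool:
  offset:
    - [0,0,0]
    - [0,0,0]
    - [0,0,0]
    - [0,0,0]
    - [0,0,0]
    - [0,0,0]
    - [0,0,0]
    - [0,0,0]
  roll: [0,0,0,0,0,0,0,0]
  grip: [60,110,255,255,255,255,255,255]
  force: 60

```text
time_s: 3.15
eef_pos: [0.4795, 0.248, 0.0668]
tool_rot: [-3.141, -0.0, 3.127]
force: [0.6, -0.2, 0.6]
grip_width: 0.0355
gripper_force: 59.9
```

```bash
python3 -c "
from h import *
go(.480,.247,.085,179)
a=env.snapshot('top')[150:270,120:240];b=env.snapshot('scene')[200:320,250:400]
cv2.imwrite('pics/b.png',np.hstack([cv2.resize(a,(400,400),interpolation=2),cv2.resize(b,(400,400),interpolation=2)]))"
```

```text
grasp now [0.4795 0.248  0.0856] yaw 179.15 roll units 0.02 offset units [-0.01 -0.03  0.01] t 3.15 F [ 0.6 -0.2  0.6] w 0.0355 59.9 rp [-3.141 -0.   ]
```

View pics/b.png

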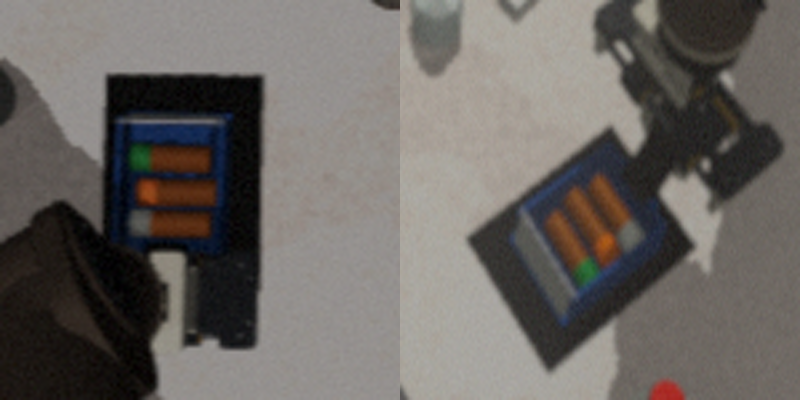

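```bash
cat >> h.py <<'E'
def green(tag=None):
    "3D point of the green cap from both views, and its place relative to the grasp point along/below"
    L=[]
    for n,w in(("top",(slice(130,330),slice(120,400))),("scene",(slice(60,330),slice(150,420)))):
        im=env.snapshot(n)
        if tag: cv2.imwrite(f"pics/{tag}_{n}.png",im)
        h=cv2.cvtColor(im,cv2.COLOR_BGR2HSV);m=(abs(h[...,0].astype(int)-62)<18)&(h[...,1]>110)&(h[...,2]>40)
        k=np.zeros_like(m);k[w]=1;nn,lab,st,ce=cv2.connectedComponentsWithStats((m&k).astype(np.uint8))
        L.append([(st[i,4],ce[i]) for i in range(1,nn) if 5<=st[i,4]<110])
    best=None
    for a,ca in L[0]:
        for b,cb in L[1]:
            o1,d1=ray("top",ca);o2,d2=ray("scene",cb);A=np.c_[d1[0],-d2[0]];s=np.linalg.lstsq(A,o2-o1,rcond=None)[0]
            p=o1+s[0]*d1[0];q=o2+s[1]*d2[0];g=np.linalg.norm(p-q)
            if best is None or g<best[0]: best=(g,(p+q)/2,a,b)
    if best is None: print("no green",[len(x) for x in L]);return
    o=env.get_obs();G=np.array(o["eef_pos"])+[0,0,env.tcp_to_grasp];yw=o["tool_rot"][2]+np.pi
    d=best[1]-G;f=d[:2]@[np.cos(yw),np.sin(yw)]
    print("green",np.round(best[1],4),"gap",round(best[0],4),"area",best[2:],"fwd",round(f,4),"dz",round(d[2],4),"angle below",round(np.degrees(np.arctan2(-d[2],f)),1))
E
python3 -c "
from h import *
green()"
```

```text
green [0.5964 0.2748 0.0333] gap 0.0037 area (np.int32(46), np.int32(37)) fwd 0.1165 dz -0.0523 angle below 24.2
```

Call:
drive_tool:
  offset:
    - [0,0,-0.1]
    - [0,0,-0.1]
    - [0,0,-0.1]
    - [0,0,-0.1]
    - [0,0,0]
  roll: [0,0,0,0,0]
  grip: [255,255,255,255,255]

```text
time_s: 3.85
eef_pos: [0.4799, 0.2483, 0.0834]
tool_rot: [3.141, 0.001, 3.127]
force: [0.4, -0.5, -4.5]
grip_width: 0.0354
gripper_force: 59.9
```

```bash
python3 -c "
from h import *
green('c')
go(.480,.247,.085,179)"
```

```text
green [0.5961 0.2756 0.0494] gap 0.004 area (np.int32(50), np.int32(41)) fwd 0.1161 dz -0.0523 angle below 24.2
grasp now [0.4795 0.2481 0.1017] yaw 179.15 roll units 0.02 offset units [-0.01 -0.03  0.42] t 3.95 F [ 0.6 -0.6 -3.7] w 0.0357 59.9 rp [3.141 0.   ]
```

Call:
drive_tool:
  offset:
    - [0,0,-0.3]
    - [0,0,-0.6]
    - [0,0,-0.8]
    - [0,0,-0.8]
    - [0,0,-0.8]
    - [0,0,-0.8]
    - [0,0,-0.6]
    - [0,0,-0.3]
  roll: [0,0,0,0,0,0,0,0]
  grip: [255,255,255,255,255,255,255,255]

```text
time_s: 4.75
eef_pos: [0.4801, 0.2484, 0.2857]
tool_rot: [3.139, 0.003, 3.127]
force: [0.5, -0.7, -3.5]
grip_width: 0.0354
gripper_force: 59.9
```

Call:
drive_tool:
  offset:
    - [0,-0.2,0]
    - [0,-0.4,0]
    - [0,-0.6,0]
    - [0,-0.7,0]
    - [0,-0.7,0]
    - [0,-0.7,0]
    - [0,-0.7,0]
    - [0,-0.7,0]
  roll: [0,0,0,0,0,0,0,0]
  grip: [255,255,255,255,255,255,255,255]

```text
time_s: 5.55
eef_pos: [0.4751, 0.0572, 0.281]
tool_rot: [-3.14, -0.003, 3.125]
force: [0.2, 0.1, -3.5]
grip_width: 0.0356
gripper_force: 59.9
```

Call:
drive_tool:
  offset:
    - [0,-0.7,0]
    - [0,-0.7,0]
    - [0,-0.7,0]
    - [0,-0.7,0]
    - [0,-0.7,0]
    - [0,-0.7,0]
    - [0,-0.5,0]
    - [0,-0.3,0]
  roll: [0,0,0,0,0,0,0,0]
  grip: [255,255,255,255,255,255,255,255]

```text
time_s: 6.35
eef_pos: [0.4716, -0.1428, 0.2813]
tool_rot: [-3.141, -0.003, 3.123]
force: [-0.6, -0.5, -3.9]
grip_width: 0.0355
gripper_force: 59.9
```

Call:
drive_tool:
  offset:
    - [0,0,0]
    - [0,0,0]
    - [0,0,0]
    - [0,0,0]
    - [0,0,0]
    - [0,0,0]
    - [0,0,0]
    - [0,0,0]
  roll: [-0.1,-0.25,-0.35,-0.4,-0.4,-0.3,-0.18,0]
  grip: [255,255,255,255,255,255,255,255]

```text
time_s: 7.15
eef_pos: [0.4736, -0.139, 0.2823]
tool_rot: [3.141, -0.001, -2.878]
force: [-0.1, 0.2, -3.2]
grip_width: 0.0355
gripper_force: 59.9
```

```bash
python3 -c "
from h import *
green('d')
go(.467,-.277,.282,195)"
```

```text
green [ 0.5814 -0.0806  0.2478] gap 0.005 area (np.int32(48), np.int32(9)) fwd 0.1193 dz -0.0535 angle below 24.2
grasp now [ 0.4737 -0.1394  0.3013] yaw -165.01 roll units -0.0 offset units [ 1.05 -3.28  0.48] t 7.25 F [ 0.   0.3 -2.3] w 0.0354 59.9 rp [ 3.141 -0.   ]
```

```bash
cat >> h.py <<'E'
def bing(gx,gz,gy=0.):
    "grasp target in bin frame (m)"
    c,s=np.cos(np.radians(15)),np.sin(np.radians(15));go(.587+gx*c-gy*s,-.2445+gx*s+gy*c,gz,195)
    o=env.get_obs();d=np.array(o["eef_pos"][:2])-[.587,-.2445];print("bin-frame grasp",np.round([d@[c,s],d@[-s,c],o["eef_pos"][2]+env.tcp_to_grasp],4))
E
python3 -c "
from h import *
bing(-.114,.285)"
```

```text
grasp now [ 0.4737 -0.1394  0.3013] yaw -165.01 roll units -0.0 offset units [ 0.79 -3.27  0.41] t 7.25 F [ 0.   0.3 -2.3] w 0.0354 59.9 rp [ 3.141 -0.   ]
bin-frame grasp [-0.0823  0.1309  0.3013]
```

Call:
drive_tool:
  offset:
    - [0.1,-0.2,0]
    - [0.15,-0.45,0]
    - [0.2,-0.6,0]
    - [0.2,-0.7,0.1]
    - [0.14,-0.7,0.15]
    - [0,-0.4,0.15]
    - [0,-0.2,0]
    - [0,0,0]
  roll: [0,0,0,0,0,0,0,0]
  grip: [255,255,255,255,255,255,255,255]

```text
time_s: 8.05
eef_pos: [0.4767, -0.2747, 0.2666]
tool_rot: [-3.141, -0.001, -2.882]
force: [0.0, 0.3, -3.8]
grip_width: 0.0354
gripper_force: 59.9
```

```bash
python3 -c "
from h import *
bing(-.114,.243)
green()
a=env.snapshot('top')[110:260,270:420];b=env.snapshot('scene')[60:220,150:310]
cv2.imwrite('pics/e.png',np.hstack([cv2.resize(a,(400,400),interpolation=2),cv2.resize(b,(400,400),interpolation=2)]))"
```

```text
grasp now [ 0.4767 -0.2747  0.2854] yaw -165.11 roll units -0.01 offset units [-0.01  0.02  1.06] t 8.05 F [ 0.   0.3 -3.8] w 0.0354 59.9 rp [-3.141e+00 -1.000e-03]
bin-frame grasp [-0.1144 -0.0006  0.2854]
green [ 0.5838 -0.2187  0.2295] gap 0.0054 area (np.int32(47), np.int32(6)) fwd 0.1172 dz -0.0562 angle below 25.6
```

View pics/e.png

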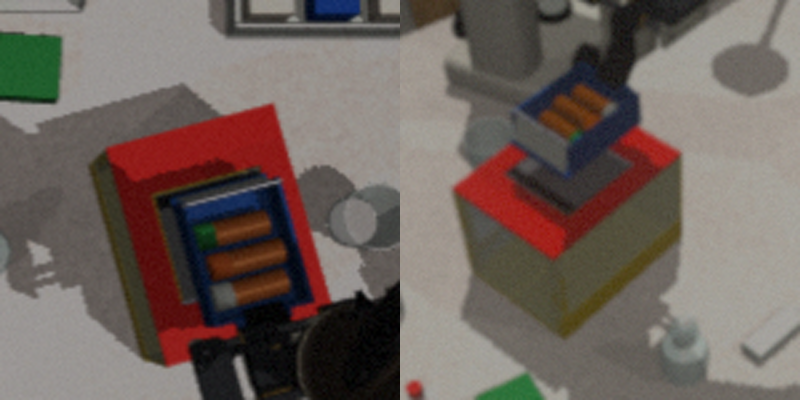

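Call:
drive_tool:
  offset:
    - [0,0,0.2]
    - [0,0,0.3]
    - [0,0,0.3]
    - [0,0,0.15]
    - [0,0,0.1]
    - [0,0,0]
  roll: [0,0,0,0,0,0]
  grip: [255,255,255,255,255,255]

```text
time_s: 8.85
eef_pos: [0.4766, -0.2734, 0.224]
tool_rot: [3.141, -0.001, -2.88]
force: [-0.4, -0.2, -3.5]
grip_width: 0.0351
gripper_force: 59.9
```

Call:
drive_tool:
  offset:
    - [0,0,0.05]
    - [0,0,0.05]
    - [0,0,0]
  roll: [0,0,0]
  grip: [255,255,255]

```text
time_s: 9.15
eef_pos: [0.4769, -0.2736, 0.2207]
tool_rot: [3.142, 0.0, -2.88]
force: [-0.1, -0.6, -4.0]
grip_width: 0.0353
gripper_force: 59.9
```

```bash
python3 -c "
from h import *
bing(-.114,.239)
green()"
```

```text
grasp now [ 0.4769 -0.2736  0.2395] yaw -165.01 roll units -0.0 offset units [ 0.   -0.01  0.01] t 9.15 F [-0.1 -0.6 -4. ] w 0.0353 59.9 rp [3.142 0.   ]
bin-frame grasp [-0.1139  0.0004  0.2395]
green [ 0.5838 -0.2159  0.1881] gap 0.0038 area (np.int32(40), np.int32(5)) fwd 0.1181 dz -0.0515 angle below 23.6
```

Call:
drive_tool:
  offset:
    - [0,0,0.05]
    - [0,0,0.03]
    - [0,0,0]
  roll: [0,0,0]
  grip: [255,255,255]

```text
time_s: 9.55
eef_pos: [0.477, -0.2738, 0.2187]
tool_rot: [-3.141, 0.001, -2.88]
force: [-4.5, 2.4, 8.3]
grip_width: 0.0356
gripper_force: 59.9
```

Call:
drive_tool:
  offset:
    - [0,0,0.03]
    - [0,0,0]
  roll: [0,0]
  grip: [255,255]

```text
time_s: 9.75
eef_pos: [0.4769, -0.2738, 0.2186]
tool_rot: [-3.141, 0.002, -2.88]
force: [-8.8, 3.9, 19.8]
grip_width: 0.0354
gripper_force: 59.9
```

Call:
drive_tool:
  offset:
    - [0,0,-0.05]
    - [0,0,0]
    - [0,0,0]
    - [0,0,0]
  roll: [0,0,0,0]
  grip: [255,255,255,255]
  force: 10

```text
time_s: 10.15
eef_pos: [0.477, -0.2739, 0.2187]
tool_rot: [-3.141, 0.0, -2.88]
force: [-2.5, -0.5, 5.4]
grip_width: 0.0358
gripper_force: 10.0
```

Call:
drive_tool:
  offset:
    - [-0.1,0,-0.1]
    - [-0.1,0,-0.1]
    - [0,0,0]
  roll: [0,0,0]
  grip: [255,255,255]

```text
time_s: 10.45
eef_pos: [0.4857, -0.2711, 0.2266]
tool_rot: [-3.141, 0.001, -2.879]
force: [1.5, 0.0, -1.8]
grip_width: 0.0362
gripper_force: 10.0
```

```bash
python3 -c "
from h import *
bing(-.114,.239)
green('f')"
```

```text
grasp now [ 0.4856 -0.2711  0.2454] yaw -164.95 roll units 0.01 offset units [ 0.23 -0.01  0.16] t 10.45 F [ 1.5  0.  -1.8] w 0.0362 10.0 rp [-3.141e+00  1.000e-03]
bin-frame grasp [-0.1048  0.0006  0.2454]
green [ 0.5904 -0.2152  0.1794] gap 0.0073 area (np.int32(32), np.int32(6)) fwd 0.1163 dz -0.0656 angle below 29.4
```

Call:
drive_tool:
  offset:
    - [-0.2,0,-0.1]
    - [-0.2,0,-0.1]
    - [0,0,0]
  roll: [0,0,0]
  grip: [255,255,255]
  force: 8

```text
time_s: 10.85
eef_pos: [0.5021, -0.2667, 0.2349]
tool_rot: [-3.141, 0.002, -2.878]
force: [1.0, 0.8, -1.8]
grip_width: 0.036
gripper_force: 8.0
```

```bash
python3 -c "
from h import *
bing(-.055,.262)
green('g')"
```

```text
grasp now [ 0.502  -0.2667  0.2537] yaw -164.91 roll units 0.01 offset units [-0.82 -0.01 -0.21] t 10.85 F [ 1.   0.8 -1.8] w 0.036 8.0 rp [-3.141e+00  2.000e-03]
bin-frame grasp [-0.0878  0.0005  0.2537]
no green [1, 0]
```

```bash
cat >> h.py <<'E'
def comp(tag,new=True):
    a,b=[(env.snapshot(n) if new else cv2.imread(f"pics/{tag}_{n}.png")) for n in("top","scene")]
    cv2.imwrite(f'pics/{tag}_cmp.png',np.hstack([cv2.resize(a[130:250,290:410],(400,400),interpolation=2),cv2.resize(b[80:200,160:280],(400,400),interpolation=2)]))
E
python3 -c "
from h import *
comp('g',False)"
```

```text
(no output)
```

View pics/g_cmp.png

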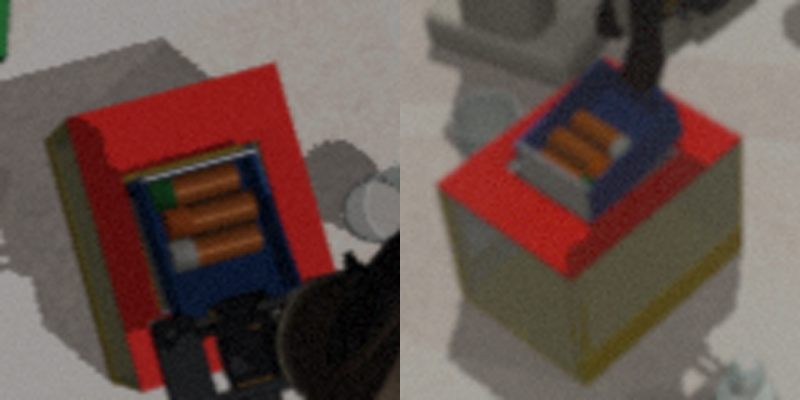

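Call:
drive_tool:
  offset:
    - [-0.25,0,-0.08]
    - [-0.25,0,-0.08]
    - [-0.3,0,-0.07]
    - [0,0,0]
  roll: [0,0,0,0]
  grip: [255,255,255,255]

```text
time_s: 11.35
eef_pos: [0.5323, -0.2592, 0.2443]
tool_rot: [-3.141, -0.0, -2.879]
force: [-0.8, -0.7, -1.3]
grip_width: 0.0358
gripper_force: 8.0
```

```bash
python3 -c "
from h import *
bing(-.024,.27)
comp('h')"
```

```text
grasp now [ 0.5323 -0.2592  0.2631] yaw -164.97 roll units 0.0 offset units [-0.82 -0.   -0.17] t 11.35 F [-0.8 -0.7 -1.3] w 0.0358 8.0 rp [-3.141 -0.   ]
bin-frame grasp [-0.0566 -0.      0.2631]
```

View pics/h_cmp.png

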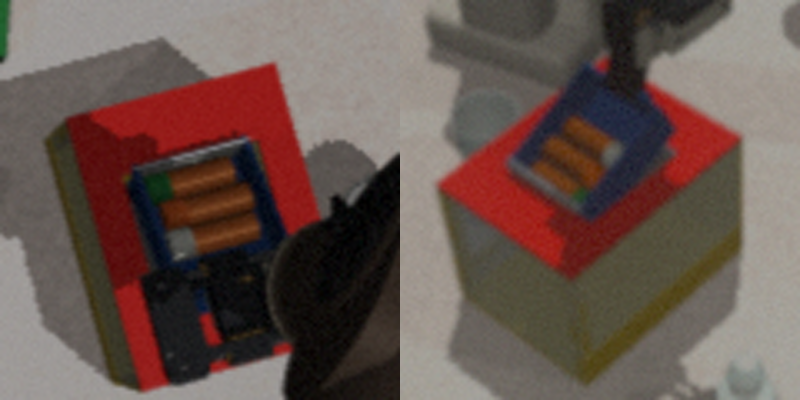

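Call:
drive_tool:
  offset:
    - [-0.25,0,-0.06]
    - [-0.25,0,-0.06]
    - [-0.3,0,-0.05]
    - [0,0,0]
  roll: [0,0,0,0]
  grip: [255,255,255,255]

```text
time_s: 11.85
eef_pos: [0.5636, -0.2501, 0.2508]
tool_rot: [-3.141, 0.001, -2.879]
force: [0.4, 0.5, -0.6]
grip_width: 0.0252
gripper_force: 0.0
```

```bash
python3 -c "
from h import *
bing(-.011,.275)
comp('i')"
```

```text
grasp now [ 0.5635 -0.2501  0.2696] yaw -164.94 roll units 0.01 offset units [-0.33 -0.02 -0.13] t 11.85 F [ 0.4  0.5 -0.6] w 0.0252 0.0 rp [-3.141e+00  1.000e-03]
bin-frame grasp [-0.0241  0.0006  0.2696]
```

View pics/i_cmp.png

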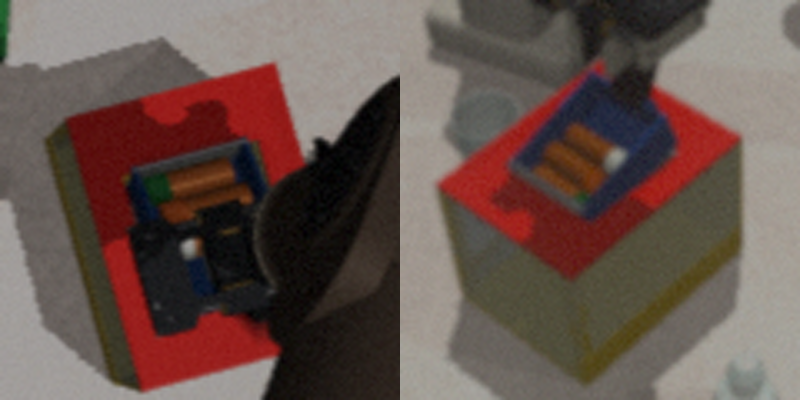

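Call:
drive_tool:
  offset:
    - [0,0,0]
    - [0,0,0]
    - [0,0,0]
    - [0.4,0,0.07]
    - [0.4,0,0.07]
    - [0,0,0]
  roll: [0,0,0,0,0,0]
  grip: [60,60,60,60,60,60]
  force: 60

```text
time_s: 12.55
eef_pos: [0.5288, -0.2603, 0.2446]
tool_rot: [3.141, -0.001, -2.883]
force: [-0.1, -0.9, 0.0]
grip_width: 0.0593
gripper_force: 0.0
```

Call:
drive_tool:
  offset:
    - [0,0,0]
    - [0,0,0]
    - [0,0,0]
    - [0,0,0]
  roll: [0,0,0,0]
  grip: [255,255,255,255]

```text
time_s: 12.95
eef_pos: [0.5315, -0.2589, 0.2447]
tool_rot: [-3.141, 0.0, -2.879]
force: [0.5, -1.8, -0.7]
grip_width: 0.0358
gripper_force: 0.5
```

```bash
python3 -c "
from h import *
bing(-.024,.27)
green('j')"
```

```text
grasp now [ 0.5315 -0.2589  0.2635] yaw -164.97 roll units 0.0 offset units [-0.83 -0.01 -0.16] t 12.95 F [ 0.5 -1.8 -0.7] w 0.0358 0.5 rp [-3.141  0.   ]
bin-frame grasp [-0.0573  0.0005  0.2635]
no green [1, 0]
```

Call:
drive_tool:
  offset:
    - [0,0,0]
    - [0,0,0]
    - [0.1,0,-0.05]
    - [0.1,0,-0.05]
    - [0.1,0,0]
    - [0.05,0,0]
    - [0,0,0]
    - [0,0,0]
  roll: [0,0,0,0,0,0,0,0]
  grip: [255,255,255,255,255,255,255,255]

```text
time_s: 13.85
eef_pos: [0.5174, -0.2627, 0.2487]
tool_rot: [3.141, -0.0, -2.88]
force: [0.7, -0.4, 0.3]
grip_width: 0.0008
gripper_force: 0.1
```

```bash
python3 -c "
from h import *
bing(-.024,.27)
comp('k')"
```

```text
grasp now [ 0.5174 -0.2627  0.2675] yaw -165.0 roll units -0.0 offset units [-1.2  -0.01 -0.06] t 13.85 F [ 0.7 -0.4  0.3] w 0.0008 0.1 rp [ 3.141 -0.   ]
bin-frame grasp [-0.0719  0.0005  0.2675]
```

View pics/k_cmp.png

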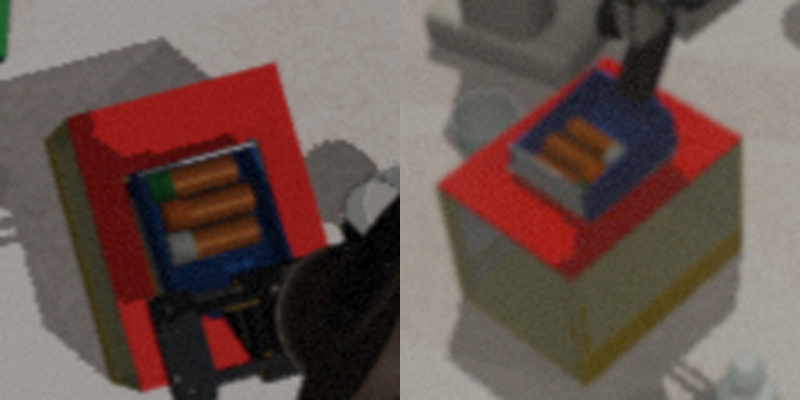

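Run:
```python
from h import *
def tri(a,b):
    o1,d1=ray("top",a);o2,d2=ray("scene",b);s=np.linalg.lstsq(np.c_[d1[0],-d2[0]],o2-o1,rcond=None)[0]
    p=o1+s[0]*d1[0];q=o2+s[1]*d2[0];P=(p+q)/2;d=P[:2]-[.587,-.2445];c,s=np.cos(.2618),np.sin(.2618)
    return np.round([d@[c,s],d@[-s,c],P[2],np.linalg.norm(p-q)],4)
f=lambda u,v:(290+u*.3,130+v*.3)
g=lambda u,v:(160+(u-400)*.3,80+v*.3)
print("white cap",tri(f(185,245),g(612,155)))
print("green cap",tri(f(160,188),g(580,183)))
print("gate top L corner",tri(f(133,177),g(512,150)), "R?",tri(f(255,145),g(588,190)))
print("orange/amber far end, rear vial", tri(f(258,232),g(578,125)))
```

```text
white cap [-0.0101  0.0224  0.1673  0.0042]
green cap [0.037  0.0303 0.1743 0.0045]
gate top L corner [0.0694 0.0371 0.2399 0.0673] R? [ 0.0296 -0.0256  0.1355  0.0745]
orange/amber far end, rear vial [-0.0172 -0.032   0.1655  0.0031]
```

Run:
```python
from h import *
def tri(a,b):
    o1,d1=ray("top",a);o2,d2=ray("scene",b);s=np.linalg.lstsq(np.c_[d1[0],-d2[0]],o2-o1,rcond=None)[0]
    p=o1+s[0]*d1[0];q=o2+s[1]*d2[0];P=(p+q)/2;d=P[:2]-[.587,-.2445];c,s=np.cos(.2618),np.sin(.2618)
    return np.round([d@[c,s],d@[-s,c],P[2],np.linalg.norm(p-q)],4)
f=lambda u,v:(290+u*.3,130+v*.3)
g=lambda u,v:(160+(u-400)*.3,80+v*.3)
for a in[(582,183),(590,188)]: print("gate +y",tri(f(131,178),g(*a)))
print("gate -y",tri(f(255,145),g(512,150)))
a=env.snapshot("top");b=env.snapshot("scene")
A=cv2.resize(a[150:225,310:385],(400,400),interpolation=2);B=cv2.resize(b[65:150,185:270],(400,400),interpolation=2)
cv2.imwrite("pics/l_cmp.png",np.clip(np.hstack([A,B]).astype(float)*1.7,0,255).astype(np.uint8))
```

```text
gate +y [0.0505 0.0524 0.1993 0.0093]
gate +y [0.0485 0.0542 0.1936 0.0021]
gate -y [ 0.0482 -0.0469  0.1739  0.0013]
```

View pics/l_cmp.png

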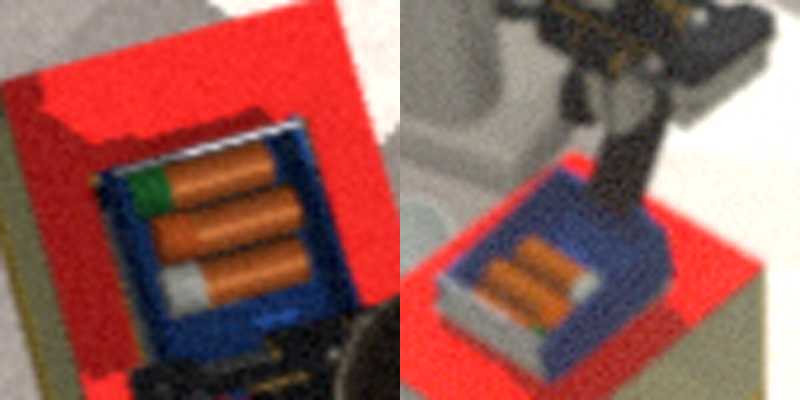

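```bash
cat >> h.py <<'E'
def tri(a,b):
    o1,d1=ray("top",a);o2,d2=ray("scene",b);s=np.linalg.lstsq(np.c_[d1[0],-d2[0]],o2-o1,rcond=None)[0]
    p=o1+s[0]*d1[0];q=o2+s[1]*d2[0];P=(p+q)/2;d=P[:2]-[.587,-.2445];c,s=np.cos(.2618),np.sin(.2618)
    return np.round([d@[c,s],d@[-s,c],P[2],np.linalg.norm(p-q)],4)
E
python3 - <<'E'
from h import *
print("F+",tri((330.6,182.3),(215.8,134)),"F-",tri((366.3,172.9),(193.5,125.6)))
print("B+",tri((335.3,216.6),(241.3,116)),"B-",tri((377.5,206.3),(220,102)))
# predictions of corners and handle for phi, rim
T=lambda x,y,z:np.array([.587+x*np.cos(.2618)-y*np.sin(.2618),-.2445+x*np.sin(.2618)+y*np.cos(.2618),z])
for ph in(12,16,20,24):
  c,s=np.cos(np.radians(ph)),np.sin(np.radians(ph))
  rim=np.array([.045,0,0]); rim[2]=.155-(.1)*np.tan(np.radians(ph))+.000
  f=lambda x,z:(rim[0]+(x-.064)*c+(z+.022)*s, rim[2]-(x-.064)*s+(z+.022)*c)
  print(ph,"rim",rim.round(3),"handle",np.round(f(-.095,.06),4),"front top",np.round(f(.056,.022),3),"back top",np.round(f(-.06,.022),3))
  for n in("top","scene"): print("  ",n,[proj(n,T(a,y,b)).round(1).tolist()[0] for (x,z) in((.056,.022),(-.06,.022)) for y in(.046,-.046) for a,b in[f(x,z)]])
E
```

```text
F+ [0.05   0.052  0.2028 0.0022] F- [ 0.0496 -0.0468  0.1726  0.0023]
B+ [-0.0356  0.0683  0.2194  0.0014] B- [-0.043  -0.0343  0.2098  0.0169]
12 rim [0.045 0.    0.134] handle [-0.0935  0.247 ] front top [0.046 0.178] back top [-0.067  0.203]
   top [[331.9, 183.6], [366.7, 174.3], [346.0, 226.9], [381.8, 217.3]]
   scene [[216.3, 138.4], [193.9, 123.6], [242.9, 111.1], [220.2, 97.5]]
16 rim [0.045 0.    0.126] handle [-0.0852  0.249 ] front top [0.049 0.171] back top [-0.062  0.203]
   top [[331.0, 182.7], [365.6, 173.5], [345.5, 225.0], [381.3, 215.3]]
   scene [[215.7, 140.8], [193.4, 126.1], [241.7, 111.9], [219.0, 98.3]]
20 rim [0.045 0.    0.119] handle [-0.0764  0.25  ] front top [0.053 0.163] back top [-0.056  0.202]
   top [[330.2, 181.8], [364.5, 172.7], [344.8, 222.8], [380.6, 213.1]]
   scene [[215.2, 143.4], [193.0, 128.6], [240.4, 113.0], [217.7, 99.4]]
24 rim [0.045 0.    0.11 ] handle [-0.0669  0.2501] front top [0.056 0.154] back top [-0.05   0.201]
   top [[329.3, 181.0], [363.3, 171.9], [344.1, 220.4], [379.8, 210.8]]
   scene [[214.7, 146.1], [192.6, 131.3], [239.0, 114.5], [216.3, 100.8]]
```

Call:
drive_tool:
  offset:
    - [-0.1,0,-0.3]
    - [0,0,-0.6]
    - [0,0,-0.6]
    - [0,0,0]
    - [0.3,0,0]
    - [0.25,0,0]
    - [0,0,0]
    - [0,0,0]
  roll: [0,0,0,0,0,0,0,0]
  grip: [255,255,60,60,60,60,60,60]

```text
time_s: 14.85
eef_pos: [0.4994, -0.2674, 0.3084]
tool_rot: [3.141, -0.0, -2.881]
force: [0.2, 0.0, -0.7]
grip_width: 0.0442
gripper_force: 0.0
```

Run:
```python
from h import *
bing(-.088,.252)
# dark handle in the scene view, black pixels in window around predicted handle
im=env.snapshot("scene");V=im.max(2)
T=lambda x,y,z:np.array([.587+x*np.cos(.2618)-y*np.sin(.2618),-.2445+x*np.sin(.2618)+y*np.cos(.2618),z])
for ph in(12,16,20):
  c,s=np.cos(np.radians(ph)),np.sin(np.radians(ph));zr=.155-.1*np.tan(np.radians(ph))
  f=lambda x,z:(.045+(x-.064)*c+(z+.022)*s, zr-(x-.064)*s+(z+.022)*c)
  print(ph,[proj("scene",T(a,y,b)).round(1)[0].tolist()+proj("top",T(a,y,b)).round(1)[0].tolist() for d in(0,31) for y in(-.018,.018) for a,b in[f(-.095-d*.000643,.06+d*.000766)]])
print(V[80:112:2,216:252:1])
t=env.snapshot("top").max(2);print(t[205:240:2,340:392:2])
```

```text
grasp now [ 0.4994 -0.2674  0.3272] yaw -165.05 roll units -0.01 offset units [-0.06 -0.01  1.88] t 14.85 F [ 0.2  0.  -0.7] w 0.0442 0.0 rp [ 3.141 -0.   ]
bin-frame grasp [-0.0905  0.0005  0.3272]
12 [[232.2, 85.4, 378.9, 230.9], [241.3, 90.6, 364.3, 234.8], [235.2, 75.6, 384.0, 237.2], [244.4, 80.7, 369.0, 241.2]]
16 [[230.3, 86.3, 378.2, 227.5], [239.4, 91.5, 363.5, 231.4], [232.7, 76.5, 383.1, 232.9], [242.0, 81.6, 368.1, 237.0]]
20 [[228.1, 87.5, 377.2, 223.9], [237.3, 92.8, 362.6, 227.8], [230.1, 77.8, 382.0, 228.3], [239.4, 83.0, 366.9, 232.4]]
[[ 97 101  91  81  57  41  39  33  34  35  34  30  26  45  56  63  47  38
   31  23  31  35  49  65  87 116 137 151 157 157 162 160 157 161 161 161]
 [ 91  90  76  64  37  29  32  30  28  34  26  33  33  44  56  62  48  40
   31  34  31  36  34  28  36  38  52  76 113 143 158 160 163 159 163 159]
 [ 90  83  69  50  30  30  30  30  28  29  36  19  30  49  68  56  36  28
   28  33  31  32  31  34  33  31  32  47  97 143 155 161 160 161 162 158]
 [ 88  81  68  46  26  29  25  23  33  30  27  26  37  56  56  46  37  37
   30  33  28  36  2
[... 3106 characters left out ...]
14  11  15
   13  12  14  34  13  58  28   8]
 [140  36  13   5  17  10  14  11  10  13  15   7  14  16  13  16  14  11
    6   6  11  18  28  49  27  15]
 [145  55  14  18  27  17  13  15  19  15  15   6  14  17  14  13  13  13
    1   9   8  11  36  38  16  18]
 [145  91  18  15  11  17  10  21  32  22  23  13  11  12  19  13  16  15
   10   8   9   5  38  35  25  17]
 [148 110  19  11  18  13  17  30  30  34  38   8  13   7  12  20  15   4
   12  17  14   8  40  36  22  13]
 [144 139  35  28  18  17  31  26  30  29  57  15  13  13  12  12   4  10
   15  11  10   9  30  32  24  15]
 [147 146  70  21  18  33  30  31  26  30  46  22  21  32  30  21  17  16
   10  18  61  16  22  45  21  19]]
```

Call:
drive_tool:
  offset:
    - [0,0,0]
    - [0,0,0]
    - [0,0,0.5]
    - [0,0,0.6]
    - [0,0,0.5]
    - [0,0,0.28]
    - [0,0,0]
  roll: [0,0,0,0,0,0,0]
  grip: [60,60,60,60,60,60,60]

```text
time_s: 15.65
eef_pos: [0.4994, -0.2669, 0.2321]
tool_rot: [3.14, -0.002, -2.88]
force: [0.5, -0.3, -0.5]
grip_width: 0.0702
gripper_force: 0.0
```

Call:
drive_tool:
  offset:
    - [0,0,0]
    - [0,0,0]
    - [0,0,0]
    - [0,0,0]
    - [0,0,0]
    - [0,0,0]
  roll: [0,0,0,0,0,0]
  grip: [255,255,255,255,255,255]
  force: 12

```text
time_s: 16.25
eef_pos: [0.5003, -0.2675, 0.2339]
tool_rot: [-3.141, 0.001, -2.88]
force: [-0.7, 0.9, 2.7]
grip_width: 0.0359
gripper_force: 12.0
```

```bash
python3 -c "
from h import *
bing(-.057,.263)"
```

```text
grasp now [ 0.5002 -0.2675  0.2527] yaw -165.01 roll units -0.0 offset units [-0.82 -0.01 -0.26] t 16.25 F [-0.7  0.9  2.7] w 0.0359 12.0 rp [-3.141e+00  1.000e-03]
bin-frame grasp [-8.980e-02  2.000e-04  2.527e-01]
```

Call:
drive_tool:
  offset:
    - [-0.25,0,-0.1]
    - [-0.25,0,-0.09]
    - [-0.25,0,-0.09]
    - [0,0,0]
  roll: [0,0,0,0]
  grip: [255,255,255,255]

```text
time_s: 16.65
eef_pos: [0.5288, -0.2601, 0.2454]
tool_rot: [-3.142, -0.003, -2.88]
force: [-7.1, -1.1, 3.9]
grip_width: 0.0357
gripper_force: 12.0
```

Call:
drive_tool:
  offset:
    - [0,0,0]
    - [0,0,0]
    - [0,0,0]
  roll: [0,0,0]
  grip: [255,255,255]
  force: 60

```text
time_s: 16.95
eef_pos: [0.5287, -0.26, 0.245]
tool_rot: [3.142, -0.002, -2.88]
force: [-5.2, -1.8, 3.6]
grip_width: 0.0353
gripper_force: 60.0
```

```bash
cat >> h.py <<'E'
def scan(v=1):
    "orange/white/green cap and amber pixel counts over the bin in both views, handle edge in the scene"
    for n,(a,b,c,d) in(("top",(290,130,410,250)),("scene",(175,70,270,200))):
        im=env.snapshot(n)[b:d,a:c];h=cv2.cvtColor(im,cv2.COLOR_BGR2HSV).astype(int);H,S,V=h[...,0],h[...,1],h[...,2]
        for nm,m in(("amber",(H>5)&(H<17)&(S>110)&(V>60)),("green",(abs(H-62)<18)&(S>100)&(V>35)),("blue",(abs(H-112)<12)&(S>90)&(V>35))):
            ys,xs=np.nonzero(m);print(n,nm,len(xs),(round(xs.mean()+a,1),round(ys.mean()+b,1),"box",xs.min()+a,ys.min()+b,xs.max()+a,ys.max()+b) if len(xs) else "")
E
python3 -c "
from h import *
bing(-.072,.263);scan()"
```

```text
grasp now [ 0.5287 -0.26    0.2638] yaw -165.04 roll units -0.0 offset units [ 0.29 -0.    0.02] t 16.95 F [-5.2 -1.8  3.6] w 0.0353 60.0 rp [ 3.142e+00 -2.000e-03]
bin-frame grasp [-6.040e-02  1.000e-04  2.638e-01]
top amber 544 (np.float64(349.8), np.float64(193.2), 'box', np.int64(310), np.int64(168), np.int64(370), np.int64(246))
top green 77 (np.float64(315.8), np.float64(164.0), 'box', np.int64(290), np.int64(130), np.int64(340), np.int64(189))
top blue 185 (np.float64(352.6), np.float64(200.0), 'box', np.int64(330), np.int64(173), np.int64(375), np.int64(223))
scene amber 384 (np.float64(213.8), np.float64(131.5), 'box', np.int64(175), np.int64(116), np.int64(261), np.int64(164))
scene green 1 (np.float64(214.0), np.float64(139.0), 'box', np.int64(214), np.int64(139), np.int64(214), np.int64(139))
scene blue 250 (np.float64(223.8), np.float64(117.1), 'box', np.int64(197), np.int64(101), np.int64(239), np.int64(142))
```

Call:
drive_tool:
  offset:
    - [0.1,0,-0.05]
    - [0.1,0,-0.05]
    - [0.1,0,0]
    - [0,0,0]
    - [0,0,0]
    - [0,0,0]
  roll: [0,0,0,0,0,0]
  grip: [255,255,255,255,255,255]

```text
time_s: 17.65
eef_pos: [0.5173, -0.2627, 0.2486]
tool_rot: [3.141, -0.0, -2.88]
force: [-0.5, -0.1, -2.8]
grip_width: 0.0356
gripper_force: 60.0
```

```bash
python3 -c "
from h import *
bing(-.072,.263);scan()"
```

```text
grasp now [ 0.5173 -0.2627  0.2674] yaw -165.01 roll units -0.0 offset units [-0.   -0.01  0.11] t 17.65 F [-0.5 -0.1 -2.8] w 0.0356 60.0 rp [ 3.141 -0.   ]
bin-frame grasp [-0.072   0.0004  0.2674]
top amber 567 (np.float64(351.4), np.float64(195.6), 'box', np.int64(310), np.int64(168), np.int64(387), np.int64(246))
top green 79 (np.float64(316.5), np.float64(166.3), 'box', np.int64(290), np.int64(130), np.int64(342), np.int64(193))
top blue 213 (np.float64(353.8), np.float64(205.0), 'box', np.int64(331), np.int64(178), np.int64(377), np.int64(227))
scene amber 387 (np.float64(216.5), np.float64(129.0), 'box', np.int64(176), np.int64(113), np.int64(261), np.int64(164))
scene green 3 (np.float64(216.7), np.float64(135.7), 'box', np.int64(216), np.int64(135), np.int64(217), np.int64(136))
scene blue 274 (np.float64(226.0), np.float64(114.1), 'box', np.int64(201), np.int64(99), np.int64(241), np.int64(137))
```

Run:
```python
from h import *
for n,(a,b,c,d) in(("top",(322,160,385,230)),("scene",(185,95,250,155))):
    im=env.snapshot(n);cv2.imwrite(f"pics/m_{n}.png",im);h=cv2.cvtColor(im[b:d,a:c],cv2.COLOR_BGR2HSV).astype(int);H,S,V=h[...,0],h[...,1],h[...,2]
    ch=np.full(H.shape,'.');ch[(H>5)&(H<17)&(S>110)&(V>60)]='a';ch[(abs(H-62)<20)&(S>90)]='g';ch[(abs(H-112)<14)&(S>70)]='b';ch[(S<60)&(V>85)]='w';ch[((H<5)|(H>174))&(S>130)]='r';ch[(S<60)&(V<85)]='-';ch[V<25]='k'
    print(n,a,b);print("\n".join(f"{b+i} "+"".join(r) for i,r in enumerate(ch)))
```

```text
top 322 160
160 wwww.rrrrrrrrrrrrrrrrrrrrrrrrrrrrrrrrrrrrrrrrrrrrrrrrrwwwwwwwww
161 ..rrrrrrrrrrrrrrrrrrrrrrrrrrrrrrrrrrrrrrrrrrrrrrrrrrrr.wwwwwwww
162 rrrrrrrrrrrrrrrrrrrrrrrrrrrrrrrrrrrrrrrrrrrrrrrrrrrrrr.wwwwwwww
163 rrrrrrrrrrrrrrrrrrrrrrrrrrrrrrrrrrrrrrrrrrrrrrrrrrrrrrrwwwwwwww
164 rrrrrrrrrrrrrrrrrrrrrrrrrrrrrrrrrrrrrrrrrrrrrrrrrrrrrrr.wwwwwww
165 rrrrrrrrrrrrrrrrrrrrrrrrrrrrrrrrrrrrrrrrrrrrrrrrrrrrrrr.wwwwwww
166 rrrrrrrrrrrrrrrrrrrrrrrrrrrrrrrrrrrrrrrrrrrrrrrrrrrrrrrrwwwwwww
167 rrrrrrrrrrrrrrrrrrrrrrrrrrrrrrrrrrrrrrrrrrrrrrrrrrrrrrrrwwwwwww
168 rrrrrrrrrrrrrrrrrrrrrrrrrrrrrrrrrrrrrrrrrrrrrrrrrrrrrrrr.wwwwww
169 rrrrrrrrrrrrrrrrrrrrrrrrrrrrrrrrrrrrrrrrrrrrrrrrrrrrrrrr.wwwwww
170 rrrrrrrrrrrrrrrrrrrrrrrrrrrrrrrrrrrrrrrrrrrrrrrrrrrrrrrrrwwwwww
171 rrrrrrrrrrrrrrrrrrrrrrrrrrrrrrrrrrrrrrrrrrrrrrrrrrrrrrrrr.wwwww
172 rrrrrrrrrrrrrrrrrrrrrrrrrrrrrrrrrrrrrrrrrrr.arrrrrrrrrrrr.wwwww
173 rrrrrrrrrrrrrrrrrrrrrrrrrrrrrrrrrrrrrr.aa....arrrrrrrrrrrrwwwww
174 rrrrrrrrrrrrrrrrrrrrrrrrrrrrrrrrrr.aa........arrrrrrrrrrrr.wwww
175 rrrrrrrrrrrrrrrrrrrrrrrrrrrrrrr.aa.......---.arrrrrrrrrrrr.wwww

[... 7179 characters left out ...]

145 rrrrrrrrrrrrrrrrrrrrrrrrrrrrr..--.rrrrrrr.rrrrrrra............-w.
146 .rrrrrrrrrrrrrrrrrrrrrrrrrrrr.r..rrrrrrrrrrrrrraa................
147 w.rrrrrrrrrrrrrrrrrrrrrrrrrrarrrrrrrrrrrrrrrrra................-.
148 ww..rrrrrrrrrrrrrrrrrrrrrrrrrrrrrrrrrrrrarrrraa..................
149 -.w..rrrrrrrrrrrrrrrrrrrrrrrrrrrrrrrrrrrrrrra....................
150 -w-ww..rrrrrrrrrrrrrrrrrrrrrrrrrrrrrrrrrrrra.....................
151 w.---w..rrrrrrrrrrrrrrrrrrrrrrrrrrrrrrrrra.......................
152 w.-----..rrrrrrrrrrrrrrrrrrrrrrrrrrrrrrra........................
153 ---------..rrrrrrrrrrrrrrrrrrrrrrrrrrr.a..................w...-..
154 .---------.aarrrrrrrrrrrrrrrrrrrrrrrr.a..........................
```

Run:
```python
from h import *
F=tri((368,177.5),(200.5,123.5));B=tri((377.5,208.5),(218.5,97.5));print(F,B, np.degrees(np.arctan2(B[2]-F[2],F[0]-B[0])))
print("gate left end",tri((365.5,175.5),(196.5,125.5)))
print("handle side:", [env.get_obs()[k] for k in("force","ft_torque")])
T=lambda x,y,z:np.array([.587+x*np.cos(.2618)-y*np.sin(.2618),-.2445+x*np.sin(.2618)+y*np.cos(.2618),z])
for ph in(10,14,18,22,26,30):
  c,s=np.cos(np.radians(ph)),np.sin(np.radians(ph))
  f=lambda x,z:(-.072+(x+.095)*c+(z-.06)*s, .2665-(x+.095)*s+(z-.06)*c)
  print(ph,"rim",np.round(f(.064,-.022),3),[np.r_[proj("top",T(f(x,z)[0],y,f(x,z)[1]))[0],proj("scene",T(f(x,z)[0],y,f(x,z)[1]))[0]].round(1).tolist() for x,z,y in((.052,.022,-.041),(-.06,.022,-.046),(-.06,.022,.046))])
```

```text
[ 0.0333 -0.0425  0.1732  0.0145] [-0.0445 -0.0328  0.2258  0.0062] 34.06233256204308
gate left end [ 0.0431 -0.0425  0.1711  0.0043]
handle side: [array([ 0.31008796,  1.17591365, -2.16684007]), array([0.0929524 , 0.11694488, 0.01641984])]
10 rim [0.07  0.158] [[365.0, 166.1, 189.0, 121.9], [381.6, 208.0, 214.2, 96.2], [345.2, 217.8, 237.2, 110.0]]
14 rim [0.062 0.148] [[364.6, 168.4, 190.6, 123.4], [381.7, 209.3, 215.0, 96.1], [345.4, 219.1, 238.0, 109.9]]
18 rim [0.054 0.139] [[364.3, 170.8, 192.4, 124.6], [381.9, 210.6, 215.8, 96.0], [345.6, 220.4, 238.8, 109.7]]
22 rim [0.045 0.131] [[364.1, 173.5, 194.2, 125.7], [382.1, 211.9, 216.7, 95.8], [345.8, 221.7, 239.6, 109.5]]
26 rim [0.035 0.123] [[364.1, 176.3, 196.2, 126.5], [382.4, 213.3, 217.5, 95.5], [346.1, 223.0, 240.4, 109.1]]
30 rim [0.025 0.116] [[364.1, 179.3, 198.2, 127.0], [382.6, 214.7, 218.4, 95.2], [346.4, 224.4, 241.2, 108.8]]
```

Call:
drive_tool:
  offset:
    - [-0.15,0,0]
    - [-0.15,0,0]
    - [0,0,0]
  roll: [0,0,0]
  grip: [255,255,255]

```text
time_s: 18.15
eef_pos: [0.5293, -0.2596, 0.2485]
tool_rot: [-3.142, -0.001, -2.88]
force: [-1.2, -1.0, -1.5]
grip_width: 0.0355
gripper_force: 60.0
```

Call:
drive_tool:
  offset:
    - [0,0,0]
    - [0,0,0]
    - [-0.15,0,-0.1]
    - [-0.15,0,-0.1]
    - [0,0,0]
  roll: [0,0,0,0,0]
  grip: [255,255,255,255,255]
  force: 14

```text
time_s: 18.65
eef_pos: [0.5404, -0.257, 0.2579]
tool_rot: [-3.141, -0.001, -2.88]
force: [-7.6, -0.2, 4.4]
grip_width: 0.036
gripper_force: 14.0
```

```bash
cat > asc.py <<'E'
from h import *
import sys
def asc(n,a,b,c,d):
    im=env.snapshot(n)
    h=cv2.cvtColor(im[b:d,a:c],cv2.COLOR_BGR2HSV).astype(int);H,S,V=h[...,0],h[...,1],h[...,2]
    ch=np.full(H.shape,'.');ch[(H>5)&(H<17)&(S>110)&(V>60)]='a';ch[(abs(H-62)<20)&(S>90)]='g';ch[(abs(H-112)<14)&(S>70)]='b';ch[(S<60)&(V>85)]='w';ch[((H<5)|(H>174))&(S>130)]='r';ch[(S<60)&(V<85)]='-';ch[V<25]='k'
    print(n,a,b);print("\n".join(f"{b+i} "+"".join(r) for i,r in enumerate(ch)))
E
python3 -c "
from asc import *
bing(-.022,.287);asc('scene',190,95,250,147)"
```

```text
grasp now [ 0.5404 -0.257   0.2767] yaw -165.03 roll units -0.0 offset units [-0.66  0.   -0.26] t 18.65 F [-7.6 -0.2  4.4] w 0.036 14.0 rp [-3.141e+00 -1.000e-03]
bin-frame grasp [-0.0483 -0.      0.2767]
scene 190 95
95 --w.wwwwwwwwwwwwwwwww.------------.k-------wwwwwwwwwwwwwwwww
96 ---..-wwwwwwwwwwwwwww-----------.-.k-------wwwwwwwwwwwwwwwww
97 --------w.wwwwwwwwww---------...-.-.-------wwwwwwwwwwwwwwwww
98 -----ww----ww-wwwwww----.b--..r..---k.-----wwwwwwwwwwwwwwwww
99 ---------------www-w----bbb-.rrr..k--------wwwwwwwwwwwwwwwww
100 .-------------.--w-----bbbb...rr..--.k-.---wwwwwwwwwwwwwwwww
101 www.---------w---------bbbbb....-.-.--k.-.-wwwwwwwwwwwwwwwww
102 wwwww-----------------bbbbbbb...-k---..-.--wwwwwwwwwwwwwwwww
103 wwwwwwwww------------.bbbbb.bb---..-..-.--..wwwwwwwwwwwwwwww
104 wwwwwwwwwwww---------.bb.bb..bb--.--..-...r....wwwwwwwwwwwww
105 wwwwwwwwwwwwwww-----bbbbbbbbbb.b.----r.--.rrrr..wwwwwwwwwwww
106 wwwwwwwwwwwwwwww---bbbb-bbbbbbbbb.--..----.rrrr...wwwwwwwwww
107 wwwwwwwwwwwwwwww.--bbbbbbbbbbbbbbb.--.---b...rrrr..wwwwwwwww
108 wwwwwwwwwwwwww..w-..bbb.bbbbbbbbbbbb-
[... 1793 characters left out ...]
r..--..aaaaaa...a.-.bbbb..bb..rrrrrrrrrrrrrrra...-
137 rrrrrrrrrrrr..-...aaaa..gg--.bbbb.bb...rrrrrrrrrrrrrrra..---
138 rrrrrrrrrrrrrr..--.aa..ggg-bbbbb-bb...rrrrrrrrrrrrrraa..-...
139 rrrrrrrrrrrrrrr..--....ggg.bbbbb.b...rrrrrrrrrrrrrraa..-..--
140 rrrrrrrrrrrrrrrrr.-----...bbb.bbb...rrrrrrrrrrrrr.a....-.---
141 rrrrrrrrrrrrrrrrrr..-----.bbbbb...rrrrrrrrrrrr.aaa.....--...
142 rrrrrrrrrrrrrrrrrrrr..----bbbbb..rrrrrrrrrrrrr.a......---..-
143 rrrrrrrrrrrrrrrrrrrrr..---bbb-..rrrrrrrrrrrrrraa...........-
144 rrrrrrrrrrrrrrrrrrrrrrr...bb...rrrrrrrrrrrrraa..........-...
145 rrrrrrrrrrrrrrrrrrrrrrrrr....rrrrrrrrrrrrrraa..............-
146 rrrrrrrrrrrrrrrrrrrrrrrrrr.rrrrrrrrrrrrrrraa....-...........
```

Call:
drive_tool:
  offset:
    - [0,0,-0.12]
    - [-0.1,0,-0.12]
    - [-0.1,0,-0.12]
    - [0,0,0]
  roll: [0,0,0,0]
  grip: [255,255,255,255]

```text
time_s: 19.1
eef_pos: [0.5495, -0.2541, 0.272]
tool_rot: [-3.141, 0.001, -2.879]
force: [-0.7, 0.2, -0.9]
grip_width: 0.0363
gripper_force: 14.0
```

```bash
python3 -c "
from asc import *
bing(-.022,.287);asc('scene',190,97,250,147)"
```

```text
grasp now [ 0.5494 -0.2541  0.2908] yaw -164.95 roll units 0.01 offset units [-0.42 -0.01  0.1 ] t 19.1 F [-0.7  0.2 -0.9] w 0.0363 14.0 rp [-3.141e+00  1.000e-03]
bin-frame grasp [-0.0387  0.0004  0.2908]
scene 190 97
97 ----.--wwwwwwwwwwwww--bbbbb---.----.-----wwwwwwwwwwwwwwwwwww
98 -----.----w.w-wwwwww-.bbbbbb----..-.-----wwwwwwwwwwwwwwwwwww
99 ------------ww-wwww--bbbbbbbb.---...-.---wwwwwwwwwwwwwwwwwww
100 w---------------w---bbbbbbbbb-----..--.--wwwwwwwwwwwwwwwwwww
101 ww-----------------.bbbbbbbb--..-----...wwwwwwwwwwwwwwwwwwww
102 wwwwww-------------bbbbb-bbb----------.....wwwwwwwwwwwwwwwww
103 wwwwwwww..--------bbb.bbb-bbbb..--..-.-.....wwwwwwwwwwwwwwww
104 wwwwwwwwwww.------bbbbbb.bbbbbbb.------b......wwwwwwwwwwwwww
105 wwwwwwwwwwwwww--..b..-bbbbbbbbbbbb----bbb..rrr..wwwwwwwwwwww
106 wwwwwwwwwwwwww---bbbbb.bbbbbbbbbbbb---bbbb.rrrr...wwwwwwwwww
107 wwwwwwwwwwwww.--.bb.bbbb.bbbbbbbbbbbbbbbbb..rrrrr..wwwwwwwww
108 wwwwwwwwwwwww--bbbbbbbbbbbbbbbbbbbbbbb.b.bb...rrrrr..wwwwwww
109 wwwwwwwwwwwww-.bbbbb.bbbbbbbbbbbbbbbbbbb.bb...rrrrrr...wwwww
110 wwwwwwwwwww.--bbbbbb-.bbbbbbbbbbbbb
[... 1665 characters left out ...]
r..---.aaaa.ggg..bbbbb.bb.--...rrrrrrrrrrrrrra..--
137 rrrrrrrrrrrr..----.a..gg..bb.b.b....-..rrrrrrrrrrrrrrra..-..
138 rrrrrrrrrrrrrra.-----g.g.bb.bbbbbb--..rrrrrrrrrrrrrr....-.-.
139 rrrrrrrrrrrrrrra.-----..bbbbbb.bbb..rrrrrrrrrrrrrrr.....-.-.
140 rrrrrrrrrrrrrrrrr..------.bbbbbbb-..rrrrrrrrrrrrrra..-..--..
141 rrrrrrrrrr.rrrrr.r..-----bbbbbbb..rrrrrrrrrrrrrrra.......-..
142 rrrrrrrrrrrrrrrrrrr...--b.b.bbb-rrrrrrrrrrrrrr.aa......-....
143 rrrrrrrrrrrrrrrrrrrrr...-.bbb...rrrrrrrrrrrrrra........--...
144 rrrrrrrrrrrrrrrrrrrrrrr..-....rrrrrrrrrrrrrr.a........-..---
145 rrrrrrrrrrrrrrr.rrrrrrrrr....rrrrrrrrrrrrrraa...............
146 rrrrrrrrrrrrrrrrrrrrrrrrrrr.rrrrrrrrrrrrr.aa...............w
```

Call:
drive_tool:
  offset:
    - [-0.14,0,-0.06]
    - [-0.14,0,-0.06]
    - [-0.14,0,-0.06]
    - [0,0,0]
  roll: [0,0,0,0]
  grip: [255,255,255,255]

```text
time_s: 19.55
eef_pos: [0.5648, -0.2505, 0.2794]
tool_rot: [-3.141, -0.0, -2.88]
force: [-4.2, -0.4, 3.6]
grip_width: 0.0359
gripper_force: 14.0
```

```bash
python3 -c "
from asc import *
bing(-.005,.303);asc('scene',190,93,250,147);scan()"
```

```text
grasp now [ 0.5648 -0.2505  0.2982] yaw -165.02 roll units -0.0 offset units [-0.45  0.   -0.12] t 19.55 F [-4.2 -0.4  3.6] w 0.0359 14.0 rp [-3.141 -0.   ]
bin-frame grasp [-2.300e-02 -1.000e-04  2.982e-01]
scene 190 93
93 wwwwwwwwwwwwwwwwwwwwwww-------.--------wwwwwwwwwwwwwwwwwwwww
94 wwwwwwwwwwwwwwwwwww.-------k-.---------wwwwwwwwwwwwwwwwwwwww
95 ---wwwwwwwwwwwwwwww.---------.---------wwwwwwwwwwwwwwwwwwwww
96 --.--wwwwwwwwwwwwww-bbb----...------.--wwwwwwwwwwwwwwwwwwwww
97 -------w-w.wwwwwwww-bbbbb----.----..--wwwwwwwwwwwwwwwwwwwwww
98 --------.-w-wwwww--bbbbbbbb-.-.--.----wwwwwwwwwwwwwwwwwwwwww
99 -------------ww---bbbbbbbbb.--.--.-..-wwwwwwwwwwwwwwwwwwwwww
100 ------------------bbb.bb.b---k.-..-.-.wwwwwwwwwwwwwwwwwwwwww
101 ww-w-------------.bbbbbbbbb.--...-.......wwwwwwwwwwwwwwwwwww
102 wwww.------------b.bbbbbbbbb---.--.--......wwwwwwwwwwwwwwwww
103 wwwwwwwww-w-----bbb.bbb.bbbb.b-k.----...rr..wwwwwwwwwwwwwwww
104 wwwwwwwwwww.----bbbbbb.bbbbbbbb-----.bb..rrr..wwwwwwwwwwwwww
105 wwwwwwwwwwwww--bbb.bbbbbbbbbbbbbb---bbbb.rrrrr..wwwwwwwwwwww
106 wwwwwwwwwwwww--bbbbb..bbbbbbbbbbbb-bb
[... 2642 characters left out ...]
float64(346.5), np.float64(188.7), 'box', np.int64(310), np.int64(168), np.int64(366), np.int64(246))
top green 77 (np.float64(317.3), np.float64(164.1), 'box', np.int64(290), np.int64(130), np.int64(341), np.int64(188))
top blue 95 (np.float64(349.7), np.float64(198.1), 'box', np.int64(330), np.int64(171), np.int64(372), np.int64(218))
scene amber 419 (np.float64(211.7), np.float64(128.4), 'box', np.int64(175), np.int64(112), np.int64(261), np.int64(163))
scene green 9 (np.float64(212.4), np.float64(137.3), 'box', np.int64(211), np.int64(136), np.int64(214), np.int64(139))
scene blue 317 (np.float64(219.5), np.float64(112.3), 'box', np.int64(194), np.int64(97), np.int64(235), np.int64(141))
```

Call:
drive_tool:
  offset:
    - [0,0,-0.1]
    - [-0.12,0,-0.08]
    - [-0.12,0,-0.06]
    - [-0.1,0,-0.04]
    - [0,0,0]
  roll: [0,0,0,0,0]
  grip: [255,255,255,255,255]

```text
time_s: 20.2
eef_pos: [0.5785, -0.2463, 0.2899]
tool_rot: [-3.141, 0.001, -2.879]
force: [-2.4, 0.1, 2.1]
grip_width: 0.0359
gripper_force: 14.0
```

Call:
drive_tool:
  offset:
    - [0,0,0]
    - [0,0,0]
    - [0,0,0]
  roll: [0,0,0]
  grip: [255,255,255]
  force: 60

```text
time_s: 20.5
eef_pos: [0.5779, -0.2464, 0.2895]
tool_rot: [3.141, 0.0, -2.88]
force: [-1.0, 0.6, 0.0]
grip_width: 0.0354
gripper_force: 60.0
```

```bash
python3 -c "
from asc import *
bing(-.020,.290);asc('scene',190,87,250,147);scan()"
```

```text
grasp now [ 0.5779 -0.2464  0.3083] yaw -165.0 roll units 0.0 offset units [ 0.27 -0.01  0.46] t 20.5 F [-1.   0.6  0. ] w 0.0354 60.0 rp [3.141 0.   ]
bin-frame grasp [-0.0093  0.0005  0.3083]
scene 190 87
87 ---------------------.--.-------------------wwwwwwwwwwwwwwww
88 ---------------w--------------------------wwwwwwwwwwwwwwwwww
89 -------------www--------.-.--------------wwwwwwwwwwwwwwwwwww
90 -------------wwww.----------------------wwwwwwwwwwwwwwwwwwww
91 ww.---------wwwwww..ww---k-------------.wwwwwwwwwwwwwwwwwwww
92 wwwww--wwwwwwwwwwwwwwww--.----------wwwwwwwwwwwwwwwwwwwwwwww
93 wwwwwwwwwwwwwwwww--w-w--------------wwwwwwwwwwwwwwwwwwwwwwww
94 .wwwwwwwwwwwwwwww-------------------wwwwwwwwwwwwwwwwwwwwwwww
95 --.wwwwwwwwwwwww--bbb----..----------wwwwwwwwwwwwwwwwwwwwwww
96 ------wwwwwwwwww-.bbbbbb--.-.----..-wwwwwwwwwwwwwwwwwwwwwwww
97 -----w---wwwwwww-bbbbbbbb------.-.--wwwwwwwwwwwwwwwwwwwwwwww
98 ----------.-w.--.bbbbbbb.---.--.-.--wwwwwwwwwwwwwwwwwwwwwwww
99 ----------------bbbbbbbb.--.-k---.....wwwwwwwwwwwwwwwwwwwwww
100 ---------------.bbbbb-b.---.-.-.-...r..wwwwwwwwwwwwwwwwww
[... 3012 characters left out ...]
float64(342.1), np.float64(187.5), 'box', np.int64(309), np.int64(166), np.int64(364), np.int64(246))
top green 74 (np.float64(316.0), np.float64(162.1), 'box', np.int64(290), np.int64(130), np.int64(341), np.int64(186))
top blue 71 (np.float64(350.7), np.float64(193.1), 'box', np.int64(330), np.int64(169), np.int64(370), np.int64(217))
scene amber 425 (np.float64(210.6), np.float64(127.5), 'box', np.int64(175), np.int64(110), np.int64(261), np.int64(164))
scene green 9 (np.float64(211.3), np.float64(136.4), 'box', np.int64(210), np.int64(134), np.int64(213), np.int64(138))
scene blue 322 (np.float64(218.0), np.float64(111.4), 'box', np.int64(194), np.int64(95), np.int64(235), np.int64(142))
```

Call:
drive_tool:
  offset:
    - [0.25,0,0.15]
    - [0.1,0,0.3]
    - [0,0,0.2]
    - [0,0,0]
    - [0,0,0]
    - [0,0,0]
  roll: [0,0,0,0,0,0]
  grip: [255,255,255,255,255,255]

```text
time_s: 21.25
eef_pos: [0.5647, -0.2497, 0.2636]
tool_rot: [3.141, 0.0, -2.879]
force: [-0.1, 1.7, -2.8]
grip_width: 0.0346
gripper_force: 60.0
```

```bash
python3 -c "
from asc import *
bing(-.020,.290);asc('scene',190,92,250,175);scan()"
```

```text
grasp now [ 0.5647 -0.2498  0.2824] yaw -164.97 roll units 0.0 offset units [-0.07 -0.02 -0.19] t 21.25 F [-0.1  1.7 -2.8] w 0.0346 60.0 rp [3.141 0.   ]
bin-frame grasp [-0.0229  0.0007  0.2824]
scene 190 92
92 wwwwww-.-.wwwwwwwwww--------.-------------------wwwwwwwwwwww
93 wwwwwwwwwwwwwwwwwwww--------..-----------------wwwwwwwwwwwww
94 wwwwwwwwwwwwwwwwwwww-------------------------wwwwwwwwwwwwwww
95 -ww-wwwwwwwwwwwwwwwwww-------.-------------.wwwwwwwwwwwwwwww
96 ---w.-wwwwwwwwwwwwwww--------.----------wwwwwwwwwwwwwwwwwwww
97 ----.----wwwwwwwwwww----------.--------wwwwwwwwwwwwwwwwwwwww
98 --------.--wwwwwwwww---------.---------wwwwwwwwwwwwwwwwwwwww
99 -------------.wwwww---bbb.--.-----------wwwwwwwwwwwwwwwwwwww
100 ---------------------bbbbb.---.---------wwwwwwwwwwwwwwwwwwww
101 www------------------bbbbbbb--.-----.-...wwwwwwwwwwwwwwwwwww
102 wwwww-.----------w--bbbbbbbb..k.-.-.-......wwwwwwwwwwwwwwwww
103 wwwwwwwww-----------bbbbbbbb.-..-----..rrr..wwwwwwwwwwwwwwww
104 wwwwwwwwwwww-------.bbbbbbbb.--k--.-.-.rrrrr..wwwwwwwwwwwwww
105 wwwwwwwwwwwwww-----bbbbbbbbb.-.-.-.-....rrrrrr..ww
[... 4410 characters left out ...]
............wwwwwwww
174 .....a.aaaaaaa...................-.................wwwwwwwww
top amber 149 (np.float64(336.4), np.float64(191.3), 'box', np.int64(310), np.int64(168), np.int64(370), np.int64(246))
top green 34 (np.float64(290.5), np.float64(137.5), 'box', np.int64(290), np.int64(130), np.int64(292), np.int64(146))
top blue 304 (np.float64(349.0), np.float64(192.5), 'box', np.int64(330), np.int64(175), np.int64(369), np.int64(218))
scene amber 138 (np.float64(211.8), np.float64(159.8), 'box', np.int64(176), np.int64(122), np.int64(261), np.int64(176))
scene green 0 
scene blue 802 (np.float64(217.6), np.float64(122.9), 'box', np.int64(196), np.int64(99), np.int64(238), np.int64(144))
```

Call:
drive_tool:
  offset:
    - [0,0,0]
    - [0,0,0]
    - [0.1,0,-0.2]
    - [0.1,0,-0.3]
    - [0,0,-0.4]
    - [0,0,-0.5]
    - [0,0,-0.6]
    - [0,0,-0.7]
  roll: [0,0,0,0,0,0,0,0]
  grip: [255,255,255,255,255,255,255,255]

```text
time_s: 22.2
eef_pos: [0.5552, -0.2529, 0.3731]
tool_rot: [-3.142, -0.001, -2.881]
force: [0.8, 0.1, -2.7]
grip_width: 0.0352
gripper_force: 60.0
```

Call:
drive_tool:
  offset:
    - [0,0,-0.6]
    - [0,0,-0.3]
    - [0,0,0]
  roll: [0,0,0]
  grip: [255,255,255]

```text
time_s: 22.5
eef_pos: [0.5565, -0.2531, 0.4096]
tool_rot: [-3.139, 0.003, -2.881]
force: [-1.0, -0.8, -2.5]
grip_width: 0.0352
gripper_force: 60.0
```

```bash
python3 -c "
from asc import *
bing(-.020,.290);asc('scene',175,75,265,190);scan()"
```

```text
grasp now [ 0.5564 -0.2531  0.4284] yaw -165.05 roll units -0.01 offset units [-0.29  0.02  3.46] t 22.5 F [-1.  -0.8 -2.5] w 0.0352 60.0 rp [-3.139e+00  3.000e-03]
bin-frame grasp [-3.170e-02 -4.000e-04  4.284e-01]
scene 175 75
75 w----------------------bbbbbbbbbbbbbbbbbbbbbbbbbbbbbbbbbbbbbbbbb.-wwwwwwwwwwwwwwwwwwwwwwww
76 www--------------------bbbbbbbbbbbbbbbbbbbbbbbbbbbbbbbbbbbbbbbbb-wwwwwwwwwwwwwwwwwwwwwwwww
77 www-------------------bbbbbbbbbbbbbbbbbbbbbbbbbbbbbbbbbbbbbbbbb-wwwwwwwwwwwwwwwwwwwwwwwwww
78 www-------------------bbbbbbbbbbbbbbbbbbbbbbbbbbbbbbbbbbbbbbbb.-wwwwwwwwwwwwwwwwwwwwwwwwww
79 www------------------bbbbbbbbbbbbbbbbbbbbbbbbbbbbbbbbbbbbbbbbb-wwwwwwwwwwwwwwwwwwwwwwwwwww
80 www------------------bbbbbbbbbbbbbbbbbbbbbbbbbbbbbbbbbbbbbbbbb-wwwwwwwwwwwwwwwwwwwwwwwwwww
81 wwww----------------bbbbbbbbbbbbbbbbbbbbbbbbbbbbbbbbbbbbbbbbb-wwwwwwwwwwwwwwwwwwwwwwwwwwww
82 wwww----------------bbbbbbbbbbbbbbbbbbbbbbbbbbbbbbbbbbbbbbbbb.wwwwwwwwwwwwwwwwwwwwwwwwwwww
83 wwww---------------bbbbbbbbbbbbbbbbbbbbbbbbbbbbbbbbbbbbbbbbb-wwwwwwwwwwwwwwwwwwwwwwwwwwwww
84 wwww--------------.bbb
[... 9943 characters left out ...]
wwwwwwwwwwwwwwwwwwwwwwwwww..................wwwwwwwwwwwwwwwwwwwwwwwwwwwwwwwwwwwwwwwww
top amber 125 (np.float64(331.1), np.float64(198.7), 'box', np.int64(310), np.int64(168), np.int64(375), np.int64(246))
top green 35 (np.float64(290.5), np.float64(137.8), 'box', np.int64(290), np.int64(130), np.int64(292), np.int64(146))
top blue 350 (np.float64(363.6), np.float64(190.7), 'box', np.int64(342), np.int64(172), np.int64(389), np.int64(221))
scene amber 124 (np.float64(212.2), np.float64(159.1), 'box', np.int64(176), np.int64(123), np.int64(261), np.int64(176))
scene green 0 
scene blue 1075 (np.float64(215.3), np.float64(84.8), 'box', np.int64(192), np.int64(70), np.int64(239), np.int64(112))
```

Call:
drive_tool:
  offset:
    - [0,0.3,0]
    - [0,0.6,0]
    - [0,0.8,0]
    - [0,0.8,0]
    - [0,0.8,0]
    - [0,0.8,0]
    - [0,0.8,0]
    - [0,0.7,0]
  roll: [0,0,0,0,0.2,0.4,0.4,0.4]
  grip: [255,255,255,255,255,255,255,255]

```text
time_s: 23.45
eef_pos: [0.5044, -0.0319, 0.4069]
tool_rot: [3.141, -0.001, -3.076]
force: [0.9, -0.7, -2.3]
grip_width: 0.0352
gripper_force: 60.0
```

Call:
drive_tool:
  offset:
    - [0,0.7,0]
    - [0,0.8,0]
    - [0,0.8,0]
    - [0,0.8,0]
    - [0,0.8,0]
    - [0,0.8,0]
    - [0,0.7,0]
    - [0,0.4,0]
  roll: [0.3,0.22,0,0,0,0,0,0]
  grip: [255,255,255,255,255,255,255,255]

```text
time_s: 24.25
eef_pos: [0.5028, 0.2007, 0.4065]
tool_rot: [3.141, -0.002, 3.139]
force: [0.9, -0.9, -2.4]
grip_width: 0.0356
gripper_force: 60.0
```

```bash
python3 -c "
from h import *
go(.590,.245,.21,179.6)"
```

```text
grasp now [0.5028 0.2007 0.4253] yaw 179.85 roll units 0.03 offset units [-2.18  1.12  5.38] t 24.25 F [ 0.9 -0.9 -2.4] w 0.0356 60.0 rp [ 3.141e+00 -2.000e-03]
```

Call:
drive_tool:
  offset:
    - [-0.4,0.3,0.3]
    - [-0.6,0.4,0.6]
    - [-0.6,0.4,0.7]
    - [-0.5,0,0.8]
    - [0,0,0.8]
    - [0,0,0.8]
    - [0,0,0.8]
    - [0,0,0.5]
  roll: [0.03,0,0,0,0,0,0,0]
  grip: [255,255,255,255,255,255,255,255]

```text
time_s: 25.05
eef_pos: [0.5871, 0.2396, 0.1924]
tool_rot: [-3.139, -0.003, 3.131]
force: [-0.1, -0.9, -1.9]
grip_width: 0.0356
gripper_force: 60.0
```

Call:
drive_tool:
  offset:
    - [0,0,0]
    - [0,0,0]
  roll: [0,0]
  grip: [255,255]

```text
time_s: 25.25
eef_pos: [0.5886, 0.2405, 0.1959]
tool_rot: [-3.141, -0.0, 3.131]
force: [0.1, 0.5, -1.4]
grip_width: 0.0349
gripper_force: 60.0
```

```bash
python3 -c "
from asc import *
go(.5935,.245,.176,179.6);asc('scene',280,215,375,300)"
```

```text
grasp now [0.5886 0.2405 0.2147] yaw 179.38 roll units -0.03 offset units [-0.12  0.11  0.97] t 25.25 F [ 0.1  0.5 -1.4] w 0.0349 60.0 rp [-3.141 -0.   ]
scene 280 215
215 wwwwwwwwwwwwwwwwwwwww-----------------www.w.--.w-----....-------wwwwwwwwwwwwwwwwwwwwwwwwwwwwwww
216 wwwwwwwwwwwwwwwwwwwwww-----------------wwww---.-----....---------wwwwwwwwwwwwwwwwwwwwwwwwwwwwww
217 wwwwwwwwwwwwwwwwwwwwwww--------...------wwww------......----------wwwwwwwwwwwwwwwwwwwwwwwwwwwww
218 wwwwwwwwwwwwwwwwwwwwwwww------....------wwwww.w--......-----------wwwwwwwwwwwwwwwwwwwwwwwwwwwww
219 wwwwwwwwwwwwwwwwwwwwwwww.----..----------wwwww---....-------...----wwwwwwwwwwwwwwwwwwwwwwwwwwww
220 wwwwwwwwwwwwwwwwwwwwwwwwww--...-----------wwww-------------.....----wwwwwwwwwwwwwwwwwwwwwwwwwww
221 wwwwwwwwwwwwwwwwwwwwwwwwwww-----------------www------------......----wwwwwwwwwwwwwwwwwwwwwwwwww
222 wwwwwwwwwwwwwwwwwwwwwwwwwwwwwww-------------w.--------------.....-----wwwwwwwwwwwwwwwwwwwwwwwww
223 wwwwwwwwwwwwwwwwwwwwwwwwwwwwwwww------------------------------....-----wwwwwwwwwwwwwwwwwwwwwwww
224 wwwwwwwwwwwwwwwwwwwwwwwwwwww
[... 6867 characters left out ...]

293 wwwwwwwwwwww----------------------------------------wwwwwwwwwwwwwwwwwwwwwwwwwwwwwwwwwwwwwwwwwww
294 wwwwwwwwwwwww--------------------------------------wwwwwwwwwwwwwwwwwwwwwwwwwwwwwwwwwwwwwwwwwwww
295 wwwwwwwwwwwww-------------------------------------wwwwwwwwwwwwwwwwwwwwwwwwwwwwwwwwwwwwwwwwwwwww
296 wwwwwwwwwwwwww-----------------------------------wwwwwwwwwwwwwwwwwwwwwwwwwwwwwwwwwwwwwwwwwwwwww
297 wwwwwwwwwwwwwww---------------------.----------wwwwwwwwwwwwwwwwwwwwwwwwwwwwwwwwwwwwwwwwwwwwwwww
298 wwwwwwwwwwwwwwww------------------------------wwwwwwwwwwwwwwwwwwwwwwwwwwwwwwwwwwwwwwwwwwwwwwwww
299 wwwwwwwwwwwwwwww----------------------------wwwwwwwwwwwwwwwwwwwwwwwwwwwwwwwwwwwwwwwwwwwwwwwwwww
```

Call:
drive_tool:
  offset:
    - [0,0.1,0.3]
    - [0,0,0.3]
    - [0,0,0.2]
    - [0,0,0]
  roll: [0,0,0,0]
  grip: [255,255,255,255]

```text
time_s: 25.7
eef_pos: [0.5877, 0.2443, 0.1618]
tool_rot: [-3.14, -0.003, 3.131]
force: [-0.9, 0.2, -2.5]
grip_width: 0.0354
gripper_force: 60.0
```

Call:
drive_tool:
  offset:
    - [0,0,0.08]
    - [0,0,0.08]
    - [0,0,0]
  roll: [0,0,0]
  grip: [255,255,255]
  force: 15

```text
time_s: 26.0
eef_pos: [0.5887, 0.2446, 0.1569]
tool_rot: [-3.141, -0.0, 3.131]
force: [-0.6, 0.5, -1.9]
grip_width: 0.0357
gripper_force: 15.0
```

Call:
drive_tool:
  offset:
    - [0.05,0,0.1]
    - [0.1,0,0.1]
    - [0.15,0,0.1]
    - [0,0,0]
  roll: [0,0,0,0]
  grip: [255,255,255,255]

```text
time_s: 26.4
eef_pos: [0.576, 0.2455, 0.1464]
tool_rot: [3.141, 0.0, 3.132]
force: [-4.2, -0.8, 10.0]
grip_width: 0.0357
gripper_force: 15.0
```

```bash
python3 -c "
from asc import *
go(.542,.245,.153,179.6);asc('scene',285,225,350,295)"
```

```text
grasp now [0.5759 0.2455 0.1652] yaw 179.44 roll units -0.02 offset units [ 0.85 -0.02  0.3 ] t 26.4 F [-4.2 -0.8 10. ] w 0.0357 15.0 rp [3.141 0.   ]
scene 285 225
225 wwwwwwwwwwwwwwwwwwww----------------www---------------------wwwww
226 wwwwwwwwwwwwwwwwwwwww---------------www-----------..---------wwww
227 wwwwwwwwwwwwwwwwwwwww.---------------.ww.--------.-...--------www
228 wwwwwwwwwwwwwwwwwwwwwww-------..------www-------.....----------ww
229 wwwwwwwwwwwwwwwwwwwwwww-----...--------wwww----......-----------w
230 wwwwwwwwwwwwwwwwwwwwwwww---...----------wwww.--....------...-----
231 wwwwwwwwwwwwwwwwwwwwwwwww--..------------www---.---------....----
232 wwwwwwwwwwwwwwwwwwwwwwwwww-ww-------------ww.------------.....---
233 wwwwwwwwwwwwwwwwwwwwwwwwwwwwww----------------------------......-
234 wwwwwwwwwwwwwwwwwwwwwwwwwwwwww-----------------------------......
235 wwwwwwwwwwwwwwwwwwwwwwwwwwwwwww----------------------------......
236 wwwwwwwwwwwwwwwwwwwwwwwwwwwwww------------------------------.....
237 wwwwwwwwwwwwwwwwwwwwwwwwwwwwwww-------------------------------...
238 wwwwwwwwwwwwwwwwwwwww
[... 3264 characters left out ...]

285 -------------.bbbbbbbbbbbbbbbbbbbbbbbbbb-------------------wwwwww
286 w-------w-ww-w.bbbbbbbbbbbbbbbbbbbbbbb.-------------------wwwwwww
287 ww-------.ww-wwbbbbbbbbbbbbbbbbbbbbbbb------------------wwwwwwwww
288 www-------------bbbbbbbbbbbbbbbbbbbbb------------------wwwwwwwwww
289 wwww----------w.-bbbbbbbbbbbbbbbbbbb.----------------wwwwwwwwwwww
290 wwww-------------bbbbbbbbbbbbbbbbb------------------wwwwwwwwwwwww
291 wwwww---------w---bbbbbbbbbbbbbbb------------------wwwwwwwwwwwwww
292 wwwwww-----------.-bbbbbbbbbbbbb------------------wwwwwwwwwwwwwww
293 wwwwww.----------.-.bbbbbbbbbbb-----------------wwwwwwwwwwwwwwwww
294 wwwwwww------------w-bbbbbbbbb-----------------wwwwwwwwwwwwwwwwww
```

Call:
drive_tool:
  offset:
    - [0.3,0,0.08]
    - [0.35,0,0.2]
    - [0.3,0,0.2]
    - [0.3,0,0.26]
    - [0,0,0]
  roll: [0,0,0,0,0]
  grip: [255,255,255,255,255]
  force: 12

```text
time_s: 26.95
eef_pos: [0.5248, 0.2455, 0.1148]
tool_rot: [-3.141, -0.002, 3.132]
force: [-1.2, -0.4, 0.7]
grip_width: 0.0358
gripper_force: 12.0
```

Call:
drive_tool:
  offset:
    - [0.26,0,0.26]
    - [0.26,0,0.3]
    - [0,0,0]
  roll: [0,0,0]
  grip: [255,255,255]

```text
time_s: 27.25
eef_pos: [0.505, 0.2456, 0.0926]
tool_rot: [-3.141, -0.002, 3.132]
force: [-1.7, 0.1, -0.4]
grip_width: 0.0354
gripper_force: 12.0
```

```bash
python3 -c "
from asc import *
go(.486,.245,.085,179.6);asc('scene',280,230,365,300)"
```

```text
grasp now [0.505  0.2456 0.1114] yaw 179.43 roll units -0.02 offset units [ 0.47 -0.02  0.66] t 27.25 F [-1.7  0.1 -0.4] w 0.0354 12.0 rp [-3.141e+00 -2.000e-03]
scene 280 230
230 wwwwwwwwwwwwwwwwwwwwwwwwwwwwwwwwwwwwwwwwwwwwwwwwwwwwww----------------------------...
231 wwwwwwwwwwwwwwwwwwwwwwwwwwwwwwwwwwwwwwwwwwwwwwwwwwwwwww---------------------------...
232 wwwwwwwwwwwwwwwwwwwwwwwwwwwwwwwwwwwwwwwwwwwwwwwwwwwwwww----------------------------..
233 wwwwwwwwwwwwwwwwwwwwwwwwwwwwwwwwwwwwwwwwwwwwwwwwwwwwwww---------w-------------------.
234 wwwwwwwwwwwwwwwwwwwwwwwwwwwwwwwwwwwwwwwwwwwwwwwwwwwwwww--------------------------.---
235 wwwwwwwwwwwwwwwwwwwwwwwwwwwwwwwwwwwwwwwwwwwwwwwwwwwwwww------------.-----------------
236 wwwwwwwwwwwwwwwwwwwwwwwwwwwwwwwwwwwwwwwwwwwwwwwwwwwwwwww-----------------------------
237 wwwwwwwwwwwwwwwwwwwwwwwwwwwwwwwwwwwwwwwwwwwwwwwwwwwwwwww-----------------------------
238 wwwwwwwwwwwwwwwwwwwwwwwwwwwwwwwwwwwwwwwwwwwwwwwwwwwwwwww-----------------------------
239 wwwwwwwwwwwwwwwwwwwwwwwwwwwwwwwwwwwwwwwwwwwwwww---wwwwwww----------------------------
240 wwwwwwwwwwwwwwwwwwww
[... 4675 characters left out ...]
-----------.-------bbbbbb---------------wwwwwwwwwwwwwwwwwwwwwwwwwwwwww
293 wwwwwwwwwwww---------------------.bbb.----------------wwwwwwwwwwwwwwwwwwwwwwwwwwwwwww
294 wwwwwwwwwwwww------------------.bbb.b---------------wwwwwwwwwwwwwwwwwwwwwwwwwwwwwwwww
295 wwwwwwwwwwwwww---------------.bbbbb----------------wwwwwwwwwwwwwwwwwwwwwwwwwwwwwwwwww
296 wwwwwwwwwwwwwww---------------bbbb---------------wwwwwwwwwwwwwwwwwwwwwwwwwwwwwwwwwwww
297 wwwwwwwwwwwwwww----------------bb.--------------wwwwwwwwwwwwwwwwwwwwwwwwwwwwwwwwwwwww
298 wwwwwwwwwwwwwwww------------------------------wwwwwwwwwwwwwwwwwwwwwwwwwwwwwwwwwwwwwww
299 wwwwwwwwwwwwwwwww----------------------------wwwwwwwwwwwwwwwwwwwwwwwwwwwwwwwwwwwwwwww
```

Call:
drive_tool:
  offset:
    - [0.18,0,0.2]
    - [0.16,0,0.2]
    - [0.13,0,0.2]
    - [0.03,0,0.06]
    - [0,0,0]
  roll: [0,0,0,0,0]
  grip: [255,255,255,255,255]

```text
time_s: 27.8
eef_pos: [0.485, 0.2461, 0.0669]
tool_rot: [3.141, -0.001, 3.132]
force: [-3.2, -2.5, 8.8]
grip_width: 0.0357
gripper_force: 12.0
```

Call:
drive_tool:
  offset:
    - [0,0,0.05]
    - [0,0,0.04]
    - [0,0,0]
  roll: [0,0,0]
  grip: [255,255,255]

```text
time_s: 28.1
eef_pos: [0.4853, 0.2461, 0.0637]
tool_rot: [3.141, -0.001, 3.131]
force: [-3.6, -1.1, 12.8]
grip_width: 0.0355
gripper_force: 12.0
```

Call:
drive_tool:
  offset:
    - [0,0,-0.05]
    - [0,0,0]
    - [0,0,0]
    - [0,0,0]
    - [0,0,0]
    - [0,0,-0.3]
    - [0,0,-0.7]
    - [0,0,-0.9]
  roll: [0,0,0,0,0,0,0,0]
  grip: [255,20,20,20,20,20,20,20]

```text
time_s: 28.9
eef_pos: [0.4851, 0.2453, 0.1416]
tool_rot: [-3.14, -0.002, 3.131]
force: [0.4, 0.5, -0.2]
grip_width: 0.0833
gripper_force: 0.0
```

Call:
drive_tool:
  offset:
    - [0,0,-0.9]
    - [0,0,-0.9]
    - [0.8,0,0]
    - [0.9,0,0]
    - [0.5,0,0]
    - [0,0,0]
  roll: [0,0,0,0,0,0]
  grip: [20,20,20,20,20,20]

```text
time_s: 29.5
eef_pos: [0.3954, 0.2469, 0.2141]
tool_rot: [3.141, -0.001, 3.133]
force: [0.8, 0.4, 0.1]
grip_width: 0.0847
gripper_force: 0.0
```

Run:
```python
from asc import *
go(.4,.245,.25,179.6)
# predicted corners for level box on mat vs the views
c=np.array([.581,.2455,.025])
for n in("top","scene"):
  print(n,[proj(n,c+np.array([x,y,z])/1e3).round(1)[0].tolist() for x,y,z in((-60,46,22),(-60,-46,22),(60,46,22),(60,-46,22),(64,46,-22),(-115,0,84))])
asc('scene',280,212,370,300);asc('top',150,170,205,255)
```

```text
grasp now [0.3954 0.2469 0.2329] yaw 179.53 roll units -0.01 offset units [-0.12 -0.05 -0.43] t 29.5 F [0.8 0.4 0.1] w 0.0847 0.0 rp [ 3.141e+00 -1.000e-03]
top [[154.7, 222.5], [187.1, 222.5], [155.5, 180.3], [187.6, 180.3], [158.8, 180.4], [166.2, 243.0]]
scene [[347.3, 268.5], [325.1, 243.3], [311.2, 293.0], [289.5, 266.0], [308.3, 300.5], [355.7, 233.6]]
scene 280 212
212 wwwwwwwwwwwwwwwwwwwwwwwwwwwwwwwwwwwwwwwwwwwwwwwwwwwwwwwwwwwwwwwwwwwwwwwwwwwwwwwwwwwwwwwwww
213 wwwwwwwwwwwwwwwwwwwwwwwwwwwwwwwwwwwwwwwwwwwwwwwwwwwwwwwwwwwwwwwwwwwwwwwwwwwwwwwwwwwwwwwwww
214 wwwwwwwwwwwwwwwwwwwwwwwwwwwwwwwwwwwwwwwwwwwwwwwwwwwwwwwwwwwwwwwwwwwwwwwwwwwwwwwwwwwwwwwwww
215 wwwwwwwwwwwwwwwwwwwwwwwwwwwwwwwwwwwwwwwwwwwwwwwwwwwwwwwwwwwwwwwwwwwwwwwwwwwwwwwwwwwwwwwwww
216 wwwwwwwwwwwwwwwwwwwwwwwwwwwwwwwwwwwwwwwwwwwwwwwwwwwwwwwwwwwwwwwwwwwwwwwwwwwwwwwwwwwwwwwwww
217 wwwwwwwwwwwwwwwwwwwwwwwwwwwwwwwwwwwwwwwwwwwwwwwwwwwwwwwwwwwwwwwwwwwwwwwwwwwwwwwwwwwwwwwwww
218 wwwwwwwwwwwwwwwwwwwwwwwwwwwwwwwwwwwwwwwwwwwwwwwwwwwwwwwwwwwwwwwwwwwwwwwwwwwwwwwwwwwwwwwwww
219 wwwwwwwwwwwwwwwwwwwwwwwwwwwwwwwwwwwwwwwwwwwwwwwwwwwwwwww
[... 12046 characters left out ...]
kkkkkkkk-wwwwwwwwwwwwwwwwwwwwwwwwwwwwwww
244 wwwwwwww-kkkkkkkkkkkkk-wwwwwwwwwwwwwwwwwwwwwwwwwwwwwwww
245 wwwwwwww--kkkkkkkkkkkk-wwwwwwwwwwwwwwwwwwwwwwwwwwwwwwww
246 wwwwwwww-kkkkkkkkkkkkk-wwwwwwwwwwwwwwwwwwwwwwwwwwwwwwww
247 wwwwwwww-kkkkkkkkkkkkk-wwwwwwwwwwwwwwwwwwwwwwwwwwwwwwww
248 wwwwwwwww-kkkkkkkkkkkk-wwwwwwwwwwwwwwwwwwwwwwwwwwwwwwww
249 wwwwwwwww-kkkkkkkkkkkkwwwwwwwwwwwwwwwwwwwwwwwwwwwwwwwww
250 wwwwwwwww-------------wwwwwwwwwwwwwwwwwwwwwwwwwwwwwwwww
251 wwwwwwwwwwwwwwwwwwwwwwwwwwwwwwwwwwwwwwwwwwwwwwwwwwwwwww
252 wwwwwwwwwwwwwwwwwwwwwwwwwwwwwwwwwwwwwwwwwwwwwwwwwwwwwww
253 wwwwwwwwwwwwwwwwwwwwwwwwwwwwwwwwwwwwwwwwwwwwwwwwwwwwwww
254 wwwwwwwwwwwwwwwwwwwwwwwwwwwwwwwwwwwwwwwwwwwwwwwwwwwwwww
```

```bash
python3 -c "
from asc import *
asc('top',322,165,385,228)
print(env.finish_job())"
```

```text
top 322 165
165 rrrrrrrrrrrrrrrrrrrrrrrrrrrrrrrrrrrrrrrrrrrrrrrrrrrrrrr.wwwwwww
166 rrrrrrrrrrrrrrrrrrrrrrrrrrrrrrrrrrrrrrrrrrrrrrrrrrrrrrrrwwwwwww
167 rrrrrrrrrrrrrrrrrrrrrrrrrrrrrrrrrrrrrrrrrrrrrrrrrrrrrrrrwwwwwww
168 rrrrrrrrrrrrrrrrrrrrrrrrrrrrrrrrrrrrrrrrrrrrrrrrrrrrrrrr.wwwwww
169 rrrrrrrrrrrrrrrrrrrrrrrrrrrrrrrrrrrrrrrrrrrrrrrrrrrrrrrr.wwwwww
170 rrrrrrrrrrrrrrrrrrrrrrrrrrrrrrrrrrrrrrrrrrrrrrrrrrrrrrrrrwwwwww
171 rrrrrrrrrrrrrrrrrrrrrrrrrrrrrrrrrrrrrrrrrrrrrrrrrrrrrrrrr.wwwww
172 rrrrrrrrrrrrrrrrrrrrrrrrrrrrrrrrrrrrrrrrrrr.arrrrrrrrrrrr.wwwww
173 rrrrrrrrrrrrrrrrrrrrrrrrrrrrrrrrrrrrrraaa..-.rrrrrrrrrrrrrwwwww
174 rrrrrrrrrrrrrrrrrrrrrrrrrrrrrrrrrr.aaa....---rrrrrrrrrrrrr.wwww
175 rrrrrrrrrrrrrrrrrrrrrrrrrrrrrrr.aa....---kkkk.rrrrrrrrrrrr.wwww
176 rrrrrrrrrrrrrrrrrrrrrrrrrrraaa....---kkkkkkkk.rrrrrrrrrrrrrww--
177 rrrrrrrrrrrrrrrrrrrrrrr.aaa...----kkkkkkkkkkk..rrrrrrrrrrrr.---
178 rrrrrrrrrrrrrrrrrrrraa.....---kkkkkkkkkkkkk---.rrrrrrrrrrrr.---
179 rrrrrrrrrrrrrrrraaa...----kkkkkkkkkkkkkkk-----.rrrrrrrrrrrrr.-.
180 rrrrrrrrrrrr.aa....---kkkkkkkkkkkkkkk----------arrrrrrrrrrrr.--

[... 2547 characters left out ...]
-------wwww..rrrrrrrrrrrrrrrrrrrrrrr
219 ...rrrrrrrrrrr.a-------------wwwww..rrrrrrrrrrrrrrrrrrrrrrrrrrr
220 ..arrrrrrrrrrrra.---------wwwww.rrrrrrrrrrrrrrrrrrrrrrrrrrrrrrr
221 ...rrrrrrrrrrrraa-----wwwww..rrrrrrrrrrrrrrrrrrrrrrrrrrrrrrrrrr
222 ...rrrrrrrrrrrrra-wwwww..rrrrrrrrrrrrrrrrrrrrrrrrrrrrrrrrrrrrrr
223 ....rrrrrrrrrrrr.www.rrrrrrrrrrrrrrrrrrrrrrrrrrrrrrrrrrrrrrrrrr
224 ....rrrrrrrrrrrrrrrrrrrrrrrrrrrrrrrrrrrrrrrrrrrrrrrrrrrrrrrrrrr
225 ....rrrrrrrrrrrrrrrrrrrrrrrrrrrrrrrrrrrrrrrrrrrrrrrrrrrrrrrrrrr
226 .....rrrrrrrrrrrrrrrrrrrrrrrrrrrrrrrrrrrrrrrrrrrrrrrrrrrrrrrrrr
227 .....rrrrrrrrrrrrrrrrrrrrrrrrrrrrrrrrrrrrrrrrrrrrrrrrrrrrrrrrrr
the job is handed in; nothing more can be done
None
```

I handed the job in at about 30 s of the 64 s; `finish_job()` gave no verdict, but the last pictures show the box empty with amber glass visible inside the bin (vials not counted one by one), the flap shut, and the released box level about 11 mm from the mat's centre, gripped across the handle's 36 mm width instead of the 16 mm because the tool could not be tilted.

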